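# Pack and bolt the bottle transport carrier

## Task

Pack the transport carrier: stand the 78 mm amber bottle upright in the lane first, then the white spacer block behind it with its grip fin up and lengthwise, and push the pair in under the hood until the stiff backstop hidden there has given a few millimetres, not more than about a centimetre and a half. Then lift the bolt's knob clear of its notch, slide the bolt right across the mouth into the eye on the far side, and let the knob drop into the second notch. Leave the other things on the bench where they are.

Things in the scene. Friction and masses are not known exactly. Their poses are not given: they have to be found in the camera images.
- carrier: Grey and aluminium carrier fixed to the bench. Origin: underside, middle of the lane's mouth; x along the lane from mouth to closed end, y to the side with the bolt, z up (all 'carrier' values below). Lane floor z = 6 mm, from x = -30 to 200 mm; 56 mm wide between walls (inner faces y = +-28 mm, 6 mm thick, tops z = 36 mm, from x = 26 mm on).
- hood_edge (a point): Middle of the hood's front edge, on its top. Hood: carrier x = 125 to 206, y = +-34 mm, clear up to z = 90 inside, top z = 94 mm. The bottle must be set down in front of it and pushed in, until its axis is 105 to 170 mm and the spacer's centre 48 to 115 mm in from the mouth.
- backstop (a joint): How far (m) the plate hidden under the hood has been pushed back; 0 at the start, at most 0.030. Its face starts somewhere between carrier x = 138 and 158 mm: not told, must be felt. No spring: it yields stiffly at 7 N (8 to 9 N at 50 to 100 mm/s) and stays where pushed. Wanted at the end: 1.5 to 16 mm.
- far_eye (a point): Centre of the square eye across the mouth that receives the bolt (carrier x = 12, y = -28 to -44 mm, opening 18 mm). Two more eyes guide the bolt at y = 28 to 46 and 112 to 130 mm; all span x = -2 to 26 mm, tops z = 45 mm. Same axes as the carrier.
- shut_notch (a point): Middle of the notch for the shut bolt, on the rail (carrier x = 28 to 37, y = 150 mm, rail top z = 24.5 mm). The notch for the drawn bolt is at y = 220 mm. Both are 16 mm wide, with a ridge 9 mm higher between and beside them. Base plate under bolt and rail: x -12 to 78, y 40 to 246, top z = 6 mm.
- bottle_mid (a point): Centre, half-way up, of the amber bottle with white cap, 78 mm tall, body 44 mm across and 69 mm high, 0.10 to 0.19 kg. z up. It is the largest of the amber bottles.
- spacer_mid (a point): Centre of the white spacer block, 34 mm above its underside. Block 60 long (its x) x 48 wide (its y) x 34 mm high; on top a central grip fin 40 long x 14 thick (along y) x 34 mm high, top 68 mm above the underside. 0.24 to 0.39 kg. Either end may lead. Pushed by the fin it digs in; pushed low on its rear face it slides.
- bolt_knob (a point): Centre of the 20 mm black ball knob of the loose steel bolt, on a side arm 40 mm from the rod axis towards carrier +x, level in its notch. Lifting it 17 to 22 mm turns the bolt about the rod axis (knob comes 4 to 7 mm back to the rod) and clears the ridge; then it slides 70 mm along carrier -y. Start near carrier (52, 220, 29) mm; shut: y near 150, z below 36 mm.
- bolt_tip (a point): Free end of the bolt's rod (12 mm thick, 190 mm from the arm towards carrier -y). Drawn: near carrier y = 30 mm, clear of the lane; shut: near y = -40 mm, in the far eye (below -32 mm counts).
- bottle: The same bottle; origin at the centre of its underside.
- spacer: The same spacer; origin at the centre of its underside.
- bolt: The same bolt; origin on the rod axis where the arm leaves it; x along the arm, y along the rod away from the tip.
- stain: Bystander: smaller amber bottle with blue cap, 38 mm across, 70 mm tall; origin under its centre. Not to be moved.
- cup: Bystander: specimen cup with lid, 66 mm across, 70 mm tall; origin under its centre. Not to be moved.
- pen: Bystander: lying marker, 138 mm long; origin under its centre. Not to be moved.
- pad: Bystander: note pad, 76 x 77 x 10 mm; origin under its centre. Not to be moved.
There are look-alikes about, which are no part of the job. Leave any purple or turquoise look-alike of the bottle alone.

How it is judged:
On the way, in this order (a step that is already met when the one before it is completed fails the run):
1. the bottle stands upright in the lane while the spacer is still out of it (x of bottle_mid in the frame of carrier between 0.06 and 0.17 m and y of bottle_mid in the frame of carrier between -0.014 and 0.014 m and z of bottle_mid in the frame of carrier below 0.052 m and angle between bottle_mid's own z axis and vertical below 0.15 rad and horizontal distance between spacer_mid and carrier above 0.14 m), for 0.2 s.
2. bottle and spacer are pushed home in that order: the backstop has given 1.5 to 16 mm, the bolt is not yet shut (x of bottle_mid in the frame of carrier between 0.105 and 0.17 m and y of bottle_mid in the frame of carrier between -0.014 and 0.014 m and z of bottle_mid in the frame of carrier below 0.052 m and angle between each of bottle_mid, spacer_mid's own z axis and vertical below 0.15 rad and x of spacer_mid in the frame of carrier between 0.048 and 0.115 m and y of spacer_mid in the frame of carrier between -0.014 and 0.014 m and z of spacer_mid in the frame of carrier below 0.047 m and value of joint backstop between 0.0015 and 0.016 m and y of bolt_tip in the frame of carrier above 0 m), for 0.2 s.
At the end, for the whole second after the job is handed in: Bottle axis 105-170 mm in from the mouth, spacer centre 48-115 mm in, both upright (0.15 rad) on the lane floor within 14 mm of its middle; backstop pushed 1.5-16 mm; bolt tip at carrier y < -32 mm, knob down (carrier z < 36 mm); all at rest (x of bottle_mid in the frame of carrier between 0.105 and 0.17 m and y of bottle_mid in the frame of carrier between -0.014 and 0.014 m and z of bottle_mid in the frame of carrier below 0.052 m and angle between each of bottle_mid, spacer_mid's own z axis and vertical below 0.15 rad and x of spacer_mid in the frame of carrier between 0.048 and 0.115 m and y of spacer_mid in the frame of carrier between -0.014 and 0.014 m and z of spacer_mid in the frame of carrier below 0.047 m and value of joint backstop between 0.0015 and 0.016 m and y of bolt_tip in the frame of carrier below -0.032 m and z of bolt_knob in the frame of carrier below 0.036 m and linear speed of each of bottle, spacer, bolt below 0.02 m/s); the robot touches nothing.
It fails at once if a bystander (small stain bottle, specimen cup, marker, note pad) is shifted by more than 30 mm (distance of any of stain, cup, pen, pad from where it was at the start of the episode above 0.03 m).
It fails at once if the amber bottle is tipped beyond 0.7 rad (angle between bottle_mid's own z axis and vertical above 0.7 rad).
It also fails if it takes over 72 s, if anything falls off the work surface, if the arm or the gripper's body presses on something with over 40 N, if the wrist force passes 120 N, or if a joint passes its speed limit or range.

## Robot

A 7-joint arm with a two-finger parallel gripper is mounted at the origin on a cart in front of the work surface, level with it; the furniture and walls round the work are solid. World frame = base frame: x ahead of the robot, y to its left, z up, the work surface at z = 0. Lengths are in m, angles in rad, forces in N, time in s.
With the tool pointing down it reaches from about 0.425 to 0.925 m from the base axis. Payload 6.8 kg.
Tool frame: the origin (TCP) lies midway between the tips of the shut fingers; the grasp point (between the pads) lies 19 mm behind it; z points along the fingers, y is the direction in which the jaws open and shut (so a half turn about z gives the same grasp; the last joint's range is limited). The gripper opens to 85 mm and grips with 20 to 120 N. Pads are 22 mm wide; open, the fingers measure 114 mm over their backs; the gripper's body (76 mm by 85 mm) begins 54 mm behind the grasp point. The pads swing forward as they close: fully open they stand 13 mm farther back than shut.
Start: joints at [-1.249, 0.477, 0.022, 1.555, -0.011, 1.109, -0.083], TCP at [0.281, 0.614, 0.231] pointing down, gripper open.
Joint ranges: [-2.96, 2.96], [-0.34, 2.1], [-1.41, 1.46], [0.24, 2.44], [-1.37, 4.51], [0.17, 1.92], [-2.96, 2.96]. Speed limits (rad/s): [2.39, 2.39, 3.14, 3.14, 3.14, 3.14, 3.14].

## Interface

Orientations are given as a unit quaternion [w, x, y, z].
In Python, from plant import ctrl, get_image, camera_model, job, finder gives the robot as it stands.
- The arm moves only by the tool arm_command, never from a script. Its arguments are lists of equal length, an entry for each row: "slide": the shift along the tool's x, y, z in cm, a list of three; "turn": the turn, a rotation vector about the tool's x, y, z in degrees, a list of three; "claw": the opening, from 0 (shut) to 1 (fully open). In form: {"slide": [[dx, dy, dz], ...], "turn": [[ax, ay, az], ...], "claw": [claw, ...]}. A call has 1 to 8 rows; each row is the pose to reach, as a shift and turn from the pose commanded when the call began, along the tool's axes at that moment; what a row does not reach only later rows make up. A row lasts 1/12 s, in which the tool goes at most 41.7 mm and 7.16 degrees, less where a joint would pass 70% of its speed; a pose out of reach is approached as far as the arm can. A call with a gripper value outside its range is refused whole. The fingers move at their own pace and stop on an object; the grip force is fixed at half the most. Time passes only in rows, so rows that repeat a pose let the fingers close. It gives the time, the measured TCP pose, the force and the opening at its end, in the units of the state.
- ctrl.sense(): the state, without advancing time (a new reading comes with each control period).
- get_image(name): name is "side" or "top" or "wrist"; returns the picture (420x560x3 uint8, blue, green, red); there is no depth.
- camera_model(name): a dict with "camera_matrix" (3x3 intrinsics, pixels), "origin" and "attitude" of the camera in the world. Camera axes: x right, y down, z forward; pixel columns grow to the right and rows downward; lengths in m; the calibration is good to about 2 mm. A picture is of the moment at which its call begins: read the wrist's pose just before it. camera_model takes no time and is no camera call; for the wrist camera it gives the pose at the moment of the call.
- job.sign_off(): hands the job in, once; it reports no verdict.
Trained networks look in the newest picture that a camera, given by its name, has taken for a name from the list of things; names that differ only in an ending like _2 or _b are one class to them, and where a whole thing is asked for, a point or a joint stands for the part that bears it (a point fixed in the world has none). Each returns a list of dicts, best first, with "score" (0 to 1); they miss things now and then, are a little off and sometimes report something else, mostly with a low value. They report only what shows in the picture. A call takes as long as a camera call. They do not tell look-alikes from the thing itself.
- finder.look_for(label, camera): "extent" ([left, top, width, height] in pixels, round what is visible of it).
- finder.trace(label, camera): "mask" (420x560 bool, what is visible of it) and "extent" ([left, top, width, height] in pixels, round what is visible of it).
- finder.tip_of(label, camera): "uv" ([column, row] in pixels: a listed point, or the origin of a listed thing).
The state is a dict: "t": time; "joint_pos": joint angles; "qvel": joint speeds; "joint_efforts": joint torques, N m; "position": TCP position; "tool_rot": TCP orientation; "ft_force": force on the tool from outside, world axes, zero at the start; "ft_torque": the same for the moment, N m; "width": finger opening in m.
Only numpy, scipy, OpenCV 4.12 (cv2) and the standard library are available. Lean on these libraries where they do the work, as an engineer would, in place of code of your own. Each camera call takes 0.05 s, during which the arm holds its last target.

## Working session

There is one attempt and no reset: what is moved stays moved. The work goes in short steps, Python scripts to look and compute and a tool call to move; the robot and the scene stay as the last step left them, time stands still between calls to the robot, and variables do not carry over. Pictures are saved under pics/ and viewed, and the job is handed in when it is done.

Besides the shell and the picture viewer there is one more tool, called after "Request:" by a JSON object that holds its "op" and its "data", one argument or row to a line. arm_command: Moves the arm, as the interface text tells. Its arguments: {"type":"object","properties":{"slide":{"type":"array","items":{"type":"array","items":{"type":"number"}}},"turn":{"type":"array","items":{"type":"array","items":{"type":"number"}}},"claw":{"type":"array","items":{"type":"number"}}},"required":["slide","turn","claw"]}

```bash
ls; mkdir -p pics; python3 - <<'E'
from plant import ctrl,get_image,camera_model,job,finder
import cv2
s=ctrl.sense();print(s)
for n in('side','top','wrist'):
    cv2.imwrite(f'pics/a_{n}.png',get_image(n));print(n,camera_model(n))
E
```

```text
pics
{'t': 0.0, 'joint_pos': array([-1.24909803,  0.4777771 ,  0.02232135,  1.55647335, -0.01151774,
        1.10929386, -0.0831019 ]), 'qvel': array([-5.75848486e-04,  1.31582014e-03,  7.32866635e-05,  2.05547557e-03,
       -1.44196437e-03,  9.14657841e-04, -3.01582727e-04]), 'joint_efforts': array([-3.75887266e-04, -5.96450686e+01,  1.60778034e+00, -2.81188899e+01,
        1.24174193e-02,  9.42336774e-03, -1.88299475e-05]), 'position': array([0.28101234, 0.61306137, 0.23033153]), 'tool_rot': array([-1.39920314e-04,  2.13235180e-01,  9.77000474e-01, -9.01241159e-04]), 'ft_force': array([-0.03399856, -0.93168741,  0.36890659]), 'ft_torque': array([ 0.03966551,  0.01636389, -0.02474083]), 'width': 0.0856857680818889}
side {'camera_matrix': array([[519.50941584,   0.        , 279.89383591],
       [  0.        , 519.50941584, 205.35458223],
       [  0.        ,   0.        ,   1.        ]]), 'origin': array([-0.05721653, -0.84610826,  0.89772282]), 'attitude': array([-0.41286578,  0.86495911, -0.26103932,  0.11509149])}
top {'camera_matrix': array([[444.35442678,   0.        , 277.04411023],
       [  0.        , 444.35442678, 214.29091476],
       [  0.        ,   0.        ,   1.        ]]), 'origin': array([0.20611581, 0.03175711, 1.51416181]), 'attitude': array([-0.07410792,  0.73402302, -0.67143693,  0.06993335])}
wrist {'camera_matrix': array([[357.38582076,   0.        , 272.74051481],
       [  0.        , 357.38582076, 205.39657282],
       [  0.        ,   0.        ,   1.        ]]), 'origin': array([0.22274621, 0.64121917, 0.37337349]), 'attitude': array([0.10974173, 0.83452424, 0.5353666 , 0.07006172])}
```

View pics/a_side.png

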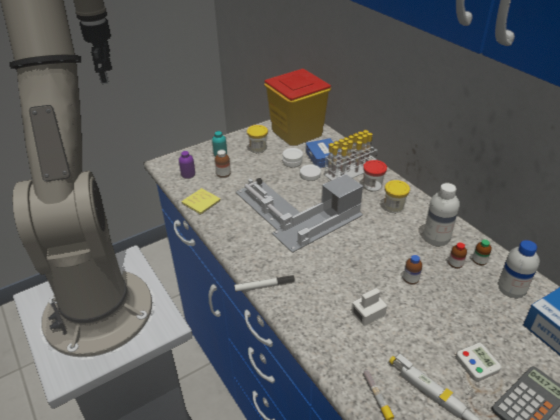

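View pics/a_top.png

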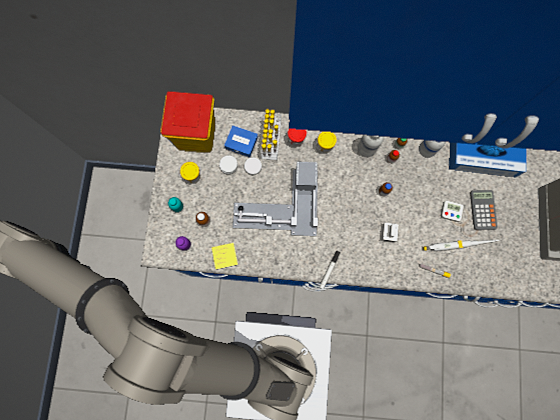

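View pics/a_wrist.png

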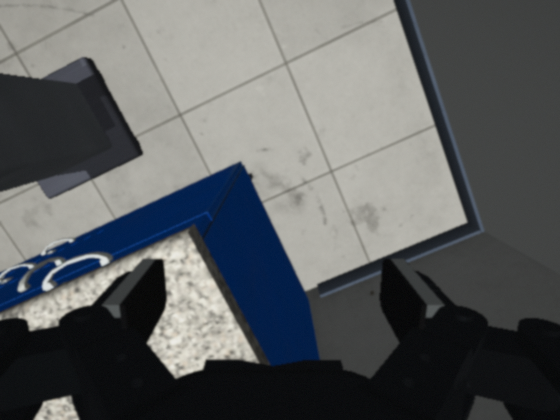

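```bash
cat > h.py <<'E'
from plant import ctrl,get_image,camera_model,job,finder
import cv2,numpy as np
from scipy.spatial.transform import Rotation as R
from scipy.optimize import least_squares
def rot(q): return R.from_quat([q[1],q[2],q[3],q[0]])
def ray(cm,uv):
    K=cm['camera_matrix'];d=np.linalg.inv(K)@[uv[0],uv[1],1.]
    d=rot(cm['attitude']).apply(d);return np.array(cm['origin']),d/np.linalg.norm(d)
def proj(cm,p):
    c=rot(cm['attitude']).inv().apply(np.atleast_2d(p)-cm['origin']);q=c@cm['camera_matrix'].T
    return q[:,:2]/q[:,2:]
def onz(cm,uv,z):
    o,d=ray(cm,uv);return o+d*(z-o[2])/d[2]
def tri(obs):
    A=0;b=0;rs=[ray(*x) for x in obs]
    for o,d in rs:
        P=np.eye(3)-np.outer(d,d);A=A+P;b=b+P@o
    p=np.linalg.solve(A,b)
    return p,[float(np.linalg.norm((np.eye(3)-np.outer(d,d))@(p-o)))*1000 for o,d in rs]
def goal(p,yaw=None,R_=None):
    """slide cm & turn deg from current pose to TCP at p, tool down with tool y at world yaw(deg)"""
    s=ctrl.sense();R0=rot(s['tool_rot']);sl=R0.inv().apply(np.array(p)-s['position'])*100
    best=None
    if R_ is None:
        for k in(0,180):
            a=np.radians(yaw+k);y=np.array([np.cos(a),np.sin(a),0]);z=np.array([0,0,-1.]);x=np.cross(y,z)
            t=(R0.inv()*R.from_matrix(np.c_[x,y,z])).as_rotvec(degrees=True)
            if best is None or np.linalg.norm(t)<np.linalg.norm(best): best=t
    else: best=(R0.inv()*R_).as_rotvec(degrees=True)
    return sl.round(2),best.round(1)
def st():
    s=ctrl.sense();R0=rot(s['tool_rot']).as_matrix()
    print('t',round(s['t'],2),'pos',s['position'].round(4),'y',R0[:,1].round(3),'z',R0[:,2].round(3),'F',s['ft_force'].round(1),'w',round(s['width'],4),'q',s['joint_pos'].round(2))
E
python3 - <<'E'
from h import *
cs={n:camera_model(n) for n in('side','top')}
pt={}
for n in cs:
    get_image(n)
    for l in['hood_edge','far_eye','shut_notch','bottle_mid','spacer_mid','bolt_knob','bolt_tip','carrier','stain','cup','pen','pad','spacer']:
        r=finder.tip_of(l,n);pt[l,n]=r
        print(n,l,[(round(x['score'],2),np.round(x['uv'],1).tolist()) for x in r[:3]])
for l in['hood_edge','far_eye','shut_notch','bottle_mid','spacer_mid','bolt_knob','bolt_tip','carrier']:
    if pt[l,'side'] and pt[l,'top']:
        p,e=tri([(cs[n],pt[l,n][0]['uv']) for n in cs]);print(l,p.round(4),np.round(e,1))
print(ctrl.sense()['t'])
E
```

```text
side hood_edge [(0.66, [330.8, 190.7]), (0.61, [267.5, 286.9])]
side far_eye [(0.95, [305.4, 235.4]), (0.71, [223.3, 162.6])]
side shut_notch [(0.97, [264.7, 195.3]), (0.45, [258.7, 144.9])]
side bottle_mid [(0.78, [182.6, 164.1]), (0.77, [223.7, 161.7]), (0.49, [219.7, 148.1])]
side spacer_mid [(0.7, [371.1, 302.3])]
side bolt_knob [(0.56, [261.8, 179.5]), (0.44, [288.5, 223.5])]
side bolt_tip [(0.59, [284.0, 222.0])]
side carrier [(0.67, [291.1, 240.3])]
side stain [(0.73, [411.9, 279.6])]
side cup [(0.58, [261.4, 147.3])]
side pen [(0.71, [265.4, 288.6])]
side pad [(0.67, [369.1, 310.5]), (0.56, [201.2, 199.7]), (0.3, [411.4, 280.4])]
side spacer [(0.9, [371.4, 313.0])]
top hood_edge [(0.68, [303.8, 185.2])]
top far_eye [(0.93, [317.0, 225.0]), (0.68, [304.6, 183.4])]
top shut_notch [(0.75, [259.8, 214.0]), (0.62, [222.8, 256.7]), (0.24, [314.6, 222.5])]
top bottle_mid [(0.6, [177.5, 202.4]), (0.57, [203.5, 214.8]), (0.54, [186.2, 241.8])]
top spacer_mid [(0.73, [391.4, 230.9])]
top bolt_knob [(0.46, [239.0, 206.0]), (0.46, [239.6, 217.8])]
top bolt_tip [(0.59, [297.7, 218.3])]
top carrier [(0.85, [303.2, 227.8])]
top stain [(0.57, [382.1, 191.7]), (0.49, [392.7, 229.3])]
top cup [(0.55, [193.6, 179.8])]
top pen [(0.47, [329.0, 269.9]), (0.37, [302.2, 225.8])]
top pad [(0.84, [219.5, 257.6]), (0.21, [328.7, 268.8])]
top spacer [(0.76, [386.3, 236.5])]
hood_edge [ 0.6114 -0.0283  0.0846] [3.9 3.9]
far_eye [ 0.4911 -0.0858  0.0354] [4.9 4.9]
shut_notch [0.5065 0.1142 0.026 ] [2.8 2.8]
bottle_mid [ 0.4657  0.4199 -0.0051] [65.9 65.9]
spacer_mid [ 0.4899 -0.336   0.0344] [0.9 0.9]
bolt_knob [0.5345 0.1862 0.022 ] [3.2 3.2]
bolt_tip [ 0.4947 -0.0128  0.03  ] [10.8 10.8]
carrier [ 0.4828 -0.0408 -0.0104] [1.8 1.8]
1.55
```

```bash
python3 - <<'E'
from h import *
cs={n:camera_model(n) for n in('side','top')}
p,e=tri([(cs['side'],(223.7,161.7)),(cs['top'],(203.5,214.8))]);print('bottle',p.round(4),e)
# carrier fit
C={'hood_edge':(125,0,94),'far_eye':(12,-36,29),'shut_notch':(32.5,150,24.5),'bolt_knob':(52,220,29),'carrier':(0,0,0)}
U={'hood_edge':((330.8,190.7),(303.8,185.2)),'far_eye':((305.4,235.4),(317,225)),'shut_notch':((264.7,195.3),(259.8,214)),'bolt_knob':((261.8,179.5),(239,206)),'carrier':((291.1,240.3),(303.2,227.8))}
def T(v,P): return R.from_euler('z',v[2]).apply(np.array(P)/1000.)+[v[0],v[1],v[3]]
def f(v):
    r=[]
    for k in C:
        for i,n in enumerate(('side','top')): r+=list(proj(cs[n],T(v,C[k]))[0]-U[k][i])
    return np.array(r)
s=least_squares(f,[.48,-.04,0.05,0],loss='soft_l1');print(s.x,np.degrees(s.x[2]));print(f(s.x).reshape(-1,4).round(1))
v=p.copy();
st()
print(goal([p[0]-0.0,p[1],0.2],80))
E
```

```text
bottle [0.4838 0.3033 0.0384] [3.2203053101305343, 3.2203053101305734]
[ 0.48337927 -0.03979991  0.02863017 -0.00236883] 1.640387704842918
[[-0.5  0.2  3.1 -0.5]
 [-2.6 -0.  -2.4 -2.6]
 [ 3.2  0.8  0.7 -0.4]
 [-2.   0.4  1.5  0.6]
 [-0.7 -2.4  0.1 -1. ]]
t 1.55 pos [0.2813 0.6136 0.2313] y [ 0.417  0.909 -0.   ] z [ 0. -0. -1.] F [-0.5 -0.1  0.5] w 0.0853 q [-1.25  0.48  0.02  1.56 -0.01  1.11 -0.08]
(array([-31.34, -19.77,   3.13]), array([ -0. ,   0. , -14.6]))
```

Request:
{"op": "arm_command", "data": {
  "slide": [
    [-31.3, -19.8, 3.1],
    [-31.3, -19.8, 3.1],
    [-31.3, -19.8, 3.1],
    [-31.3, -19.8, 3.1],
    [-31.3, -19.8, 3.1],
    [-31.3, -19.8, 3.1],
    [-31.3, -19.8, 3.1],
    [-31.3, -19.8, 3.1]
  ],
  "turn": [
    [0, 0, -14.6],
    [0, 0, -14.6],
    [0, 0, -14.6],
    [0, 0, -14.6],
    [0, 0, -14.6],
    [0, 0, -14.6],
    [0, 0, -14.6],
    [0, 0, -14.6]
  ],
  "claw": [1, 1, 1, 1, 1, 1, 1, 1]
}}

```text
t: 2.22
position: [0.4633, 0.3334, 0.2037]
tool_rot: [0.0, 0.087, 0.996, 0.0]
ft_force: [-0.2, -0.5, 0.5]
width: 0.0854
```

```bash
python3 - <<'E'
from h import *
st()
print(goal([.484,.303,0.2],80))
E
```

```text
t 2.22 pos [0.4633 0.3334 0.2037] y [0.174 0.985 0.001] z [ 0.001  0.    -1.   ] F [-0.2 -0.5  0.5] w 0.0854 q [-0.78  0.33  0.05  1.84 -0.02  0.97  0.68]
(array([-2.56, -2.64,  0.37]), array([ 0.,  0., -0.]))
```

```bash
python3 - <<'E'
from h import *
c=camera_model('wrist');im=get_image('wrist')
r=finder.tip_of('bottle_mid','wrist');print([(x['score'],x['uv']) for x in r])
for x in r[:4]:print(onz(c,x['uv'],.039))
t=finder.trace('bottle','wrist')
for x in t: print(x['score'],x['extent'])
top=camera_model('top')
for a in r[:4]: print(tri([(c,a['uv']),(top,(203.5,214.8))]),tri([(c,a['uv']),(camera_model('side'),(223.7,161.7))]))
cv2.imwrite('pics/b_w.png',im)
E
```

```text
[(0.95, [242.3, 208.5]), (0.64, [359.7, 229.3]), (0.56, [286.7, 92.7])]
[0.47913989 0.30420339 0.039     ]
[0.5169467  0.40522293 0.039     ]
[0.3887065  0.35945135 0.039     ]
0.95 [214.6, 172.9, 53.3, 63.1]
0.8 [259.3, 59.0, 56.5, 62.7]
0.55 [329.3, 195.8, 60.3, 67.3]
(array([0.48539117, 0.30333421, 0.02810445]), [3.407168700725147, 3.4071687007249754]) (array([0.47990308, 0.30395791, 0.03837818]), [0.6007928514311891, 0.6007928514311508])
(array([0.4542744 , 0.32270197, 0.2028068 ]), [49.82206354340739, 49.82206354340756]) (array([ 0.54345118,  0.42342422, -0.04967672]), [6.915284704512582, 6.9152847045127555])
(array([0.42216426, 0.30737059, 0.2454654 ]), [49.83454772501675, 49.83454772501675]) (array([0.43621268, 0.33511332, 0.03618527]), [53.45183601143338, 53.451836011433365])
```

View pics/b_w.png

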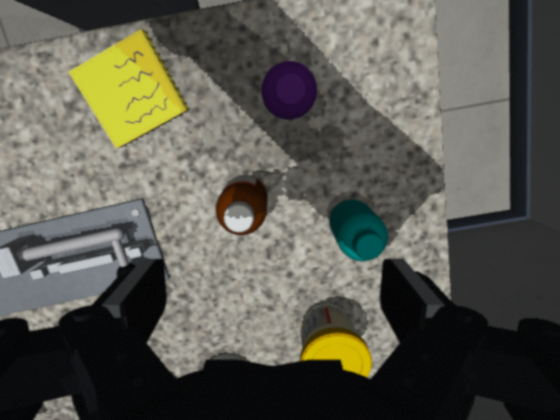

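```bash
python3 - <<'E'
from h import *
c=camera_model('wrist');print(onz(c,(239,216),.078))
st()
for z in(.18,.035):print(goal([.482,.3035,z],80))
E
```

```text
[0.47608176 0.302845   0.078     ]
t 2.37 pos [0.465  0.331  0.2035] y [ 0.182  0.983 -0.001] z [ 0.001 -0.002 -1.   ] F [-0.4  0.9  0.2] w 0.0857 q [-0.78  0.33  0.06  1.84 -0.02  0.97  0.68]
(array([-2.17, -2.39,  2.35]), array([-0.1,  0.1, -0.5]))
(array([-2.15, -2.37, 16.85]), array([-0.1,  0.1, -0.5]))
```

Request:
{"op": "arm_command", "data": {
  "slide": [
    [-2.0, -2.4, 2.4],
    [-2.0, -2.4, 6.5],
    [-2.0, -2.4, 10.5],
    [-2.0, -2.4, 14.0],
    [-2.0, -2.4, 16.8],
    [-2.0, -2.4, 16.8],
    [-2.0, -2.4, 16.8]
  ],
  "turn": [
    [0, 0, 0],
    [0, 0, 0],
    [0, 0, 0],
    [0, 0, 0],
    [0, 0, 0],
    [0, 0, 0],
    [0, 0, 0]
  ],
  "claw": [1, 1, 1, 1, 1, 1, 1]
}}

```text
t: 2.95
position: [0.4767, 0.3087, 0.0347]
tool_rot: [-0.001, 0.087, 0.996, -0.001]
ft_force: [0.7, -0.3, 0.2]
width: 0.0856
```

```bash
python3 - <<'E'
from h import *
st()
c=camera_model('wrist');cv2.imwrite('pics/c_w.png',get_image('wrist'))
E
```

```text
t 2.95 pos [0.4767 0.3087 0.0347] y [ 0.173  0.985 -0.002] z [-0.003 -0.001 -1.   ] F [ 0.7 -0.3  0.2] w 0.0856 q [-0.72  0.56  0.04  1.96 -0.04  0.62  0.75]
```

View pics/c_w.png

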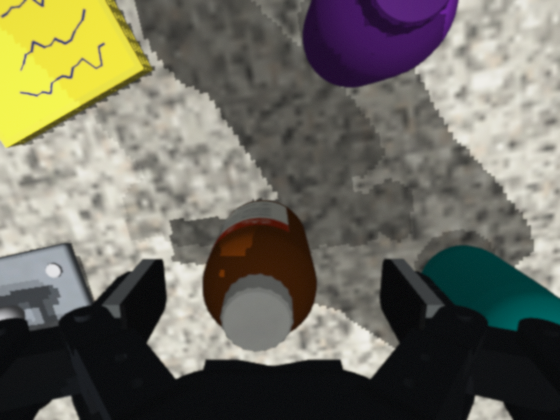

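```bash
python3 - <<'E'
from h import *
st()
c=camera_model('wrist');p=onz(c,(257,311),.078);print(p)
print(goal([p[0],p[1],.035],80))
E
```

```text
t 3.0 pos [0.478  0.3094 0.0363] y [0.173 0.985 0.001] z [ 0.     0.001 -1.   ] F [ 0.1 -0.6  0.4] w 0.0854 q [-0.72  0.56  0.04  1.96 -0.04  0.62  0.75]
[0.47474821 0.30576401 0.078     ]
(array([ 0.26, -0.41,  0.13]), array([0., 0., 0.]))
```

Request:
{"op": "arm_command", "data": {
  "slide": [
    [0.2, -0.3, 0.1],
    [0.2, -0.3, 0.1],
    [0.2, -0.3, 0.1],
    [0.2, -0.3, 0.1],
    [0.2, -0.3, 0.1],
    [0.2, -0.3, 0.1],
    [0.2, -0.3, 0.1]
  ],
  "turn": [
    [0, 0, 0],
    [0, 0, 0],
    [0, 0, 0],
    [0, 0, 0],
    [0, 0, 0],
    [0, 0, 0],
    [0, 0, 0]
  ],
  "claw": [1, 0, 0, 0, 0, 0, 0]
}}

```text
t: 3.58
position: [0.476, 0.3056, 0.0357]
tool_rot: [0.0, 0.088, 0.996, 0.0]
ft_force: [-2.5, -1.1, 8.1]
width: 0.0429
```

```bash
python3 - <<'E'
from h import *
st()
print(goal([.573,-.036,.18],91.6))
E
```

```text
t 3.58 pos [0.476  0.3056 0.0357] y [0.174 0.985 0.001] z [ 0.001  0.001 -1.   ] F [-2.5 -1.1  8.1] w 0.0429 q [-0.72  0.56  0.05  1.96 -0.04  0.62  0.75]
(array([-15.52, -31.94, -14.44]), array([  0. ,   0. , -11.6]))
```

Request:
{"op": "arm_command", "data": {
  "slide": [
    [0, 0, -3],
    [0, 0, -7],
    [-2, -3, -10],
    [-4, -6.5, -11.5],
    [-6, -10, -13],
    [-8, -14, -14],
    [-10, -18, -14.4],
    [-11.5, -21.5, -14.4]
  ],
  "turn": [
    [0, 0, 0],
    [0, 0, 0],
    [0, 0, -2],
    [0, 0, -4],
    [0, 0, -6],
    [0, 0, -8],
    [0, 0, -10],
    [0, 0, -11.6]
  ],
  "claw": [0, 0, 0, 0, 0, 0, 0, 0]
}}

```text
t: 4.25
position: [0.5496, 0.083, 0.1798]
tool_rot: [0.001, -0.015, 1.0, 0.0]
ft_force: [1.2, -0.6, -2.6]
width: 0.0426
```

```bash
python3 - <<'E'
from h import *
st()
print(goal([.573,-.036,.18],91.6))
E
```

```text
t 4.25 pos [0.5496 0.083  0.1798] y [-0.03   1.     0.001] z [ 0.003  0.001 -1.   ] F [ 1.2 -0.6 -2.6] w 0.0426 q [-0.33  0.34  0.09  1.9  -0.04  0.9   1.37]
(array([ -1.98, -11.96,  -0.03]), array([0. , 0.2, 0.1]))
```

```bash
cat > car.py <<'E'
from h import *
import pickle,os
L=['hood_edge','far_eye','shut_notch','bolt_knob','bolt_tip','carrier']
def snap(tag,labels=L):
    d=pickle.load(open('obs.pkl','rb')) if os.path.exists('obs.pkl') else []
    c=camera_model('wrist');im=get_image('wrist');cv2.imwrite(f'pics/{tag}.png',im)
    for l in labels:
        r=finder.tip_of(l,'wrist');print(l,[(round(x['score'],2),np.round(x['uv'],1).tolist()) for x in r[:3]])
        if r and r[0]['score']>.4: d.append((tag,l,c,r[0]['uv']))
    pickle.dump(d,open('obs.pkl','wb'))
E
python3 - <<'E'
from car import *
snap('d_w')
E
```

```text
hood_edge [(0.95, [103.2, 288.0])]
far_eye [(0.62, [72.6, 120.8])]
shut_notch [(0.66, [305.8, 139.3])]
bolt_knob [(0.78, [387.6, 164.3])]
bolt_tip [(0.27, [555.5, 272.4])]
carrier [(0.65, [131.2, 105.9])]
```

Request:
{"op": "arm_command", "data": {
  "slide": [
    [-0.5, -3, 0],
    [-1.2, -7, 0],
    [-1.6, -10, 0],
    [-2, -12, 0],
    [-2, -12, 0],
    [-2, -12, 0]
  ],
  "turn": [
    [0, 0, 0],
    [0, 0, 0],
    [0, 0, 0],
    [0, 0, 0],
    [0, 0, 0],
    [0, 0, 0]
  ],
  "claw": [0, 0, 0, 0, 0, 0]
}}

```text
t: 5.1
position: [0.5718, -0.0346, 0.1779]
tool_rot: [-0.0, -0.014, 1.0, 0.0]
ft_force: [-0.6, -0.5, -2.0]
width: 0.0427
```

```bash
python3 - <<'E'
from car import *
st();snap('e_w')
E
```

```text
t 5.1 pos [ 0.5718 -0.0346  0.1779] y [-0.027  1.     0.   ] z [-0.  0. -1.] F [-0.6 -0.5 -2. ] w 0.0427 q [-0.15  0.37  0.13  1.87 -0.06  0.91  1.6 ]
hood_edge [(0.62, [456.1, 117.8])]
far_eye [(0.92, [221.7, 97.0])]
shut_notch [(0.96, [453.1, 117.0])]
bolt_knob [(0.94, [536.5, 140.7])]
bolt_tip []
carrier [(0.61, [547.5, 87.4]), (0.57, [263.2, 85.5])]
```

View pics/d_w.png

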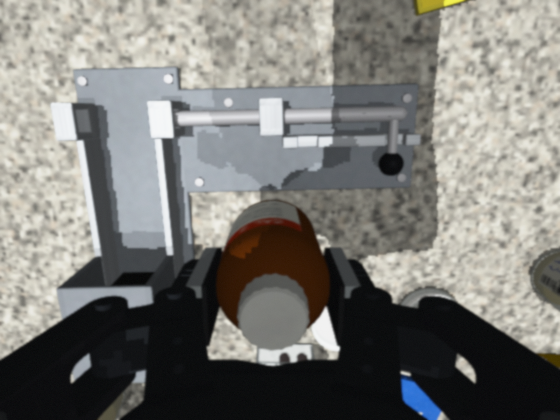

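View pics/e_w.png

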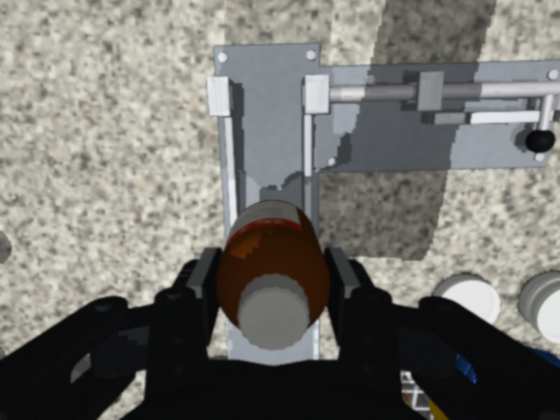

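```bash
cat > fit.py <<'E'
from car import *
d=pickle.load(open('obs.pkl','rb'))
C={'hood_edge':(125,0,94),'far_eye':(12,-36,29),'shut_notch':(32.5,150,24.5),'bolt_knob':(52,220,29),'carrier':(0,0,0)}
U={'hood_edge':((330.8,190.7),(303.8,185.2)),'far_eye':((305.4,235.4),(317,225)),'shut_notch':((264.7,195.3),(259.8,214)),'bolt_knob':((261.8,179.5),(239,206)),'carrier':((291.1,240.3),(303.2,227.8))}
obs=[(n,k,camera_model(n),U[k][i]) for k in U for i,n in enumerate(('side','top'))]
obs+=[o for o in d if o[1] in C and not(o[0]=='e_w' and o[1] in('hood_edge','carrier'))]
def T(v,P): return R.from_euler('z',v[2]).apply(np.array(P)/1000.)+[v[0],v[1],v[3]]
def f(v):
    r=[]
    for t,k,c,u in obs: r+=list((proj(c,T(v,C[k]))[0]-u)*(1 if t in('side','top') else .4))
    return np.array(r+[v[3]*1000])
s=least_squares(f,[.48,-.04,0.05,0],loss='soft_l1');V=s.x
if __name__=='__main__':
    print(V,np.degrees(V[2]))
    for o,r in zip(obs,f(V)[:-1].reshape(-1,2).round(1)):print(o[:2],r)
    im=cv2.imread('pics/e_w.png');c=[o[2] for o in d if o[0]=='e_w'][0]
    for y in(-34,-28,28,34):
        for x in(26,50,75,100,125):
            u=proj(c,T(V,(x,y,36)))[0];cv2.circle(im,tuple(int(round(a)) for a in u),2,(0,255,0),-1)
    for P in((-2,28,45),(26,28,45),(26,46,45),(-2,46,45),(-30,-28,6),(-30,28,6),(52,220,29),(-2,-28,45),(26,-28,45)):
        u=proj(c,T(V,P))[0];cv2.circle(im,tuple(int(round(a)) for a in u),2,(0,0,255),-1)
    cv2.imwrite('pics/ov.png',im)
E
python3 fit.py
```

```text
[ 0.48478212 -0.04145979  0.04859199 -0.00082292] 2.7841159638466944
('side', 'hood_edge') [-0.2 -0.6]
('top', 'hood_edge') [ 2.9 -1. ]
('side', 'far_eye') [-1.6 -0.5]
('top', 'far_eye') [-1.9 -3.2]
('side', 'shut_notch') [2.9 0.8]
('top', 'shut_notch') [ 1. -0.]
('side', 'bolt_knob') [-2.7  0.5]
('top', 'bolt_knob') [1.6 1.3]
('side', 'carrier') [ 0.1 -2.7]
('top', 'carrier') [ 0.7 -1.5]
('d_w', 'hood_edge') [-0.6 -0.7]
('d_w', 'far_eye') [ 0.5 -0.2]
('d_w', 'shut_notch') [-0.1  0.8]
('d_w', 'bolt_knob') [ 1.2 -0.2]
('d_w', 'carrier') [-0.2 -0.6]
('e_w', 'far_eye') [-0.6 -0.2]
('e_w', 'shut_notch') [-0.2  0.4]
('e_w', 'bolt_knob') [1.1 0.1]
```

View pics/ov.png

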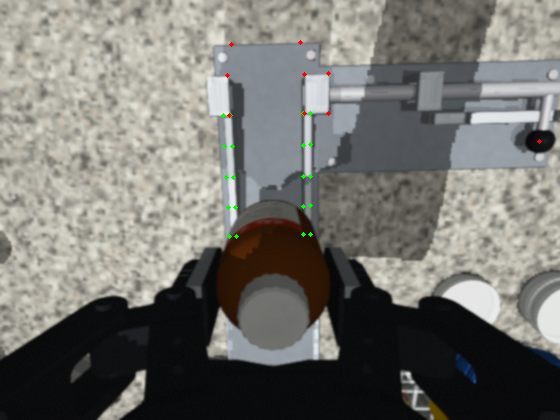

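```bash
python3 - <<'E'
from fit import *
st();print(T(V,(92,0,0)))
for z in(.07,.0425):print(goal([*T(V,(92,0,0))[:2],z],92.8))
E
```

```text
t 5.45 pos [ 0.5718 -0.0335  0.1781] y [-0.029  1.     0.   ] z [-0.  0. -1.] F [-0.6 -0.3 -1.1] w 0.0424 q [-0.15  0.37  0.13  1.87 -0.06  0.91  1.61]
[ 0.57667353 -0.03699108 -0.00082292]
(array([-0.48, -0.37, 10.81]), array([ 0. , -0. , -1.1]))
(array([-0.48, -0.37, 13.56]), array([ 0. , -0. , -1.1]))
```

Request:
{"op": "arm_command", "data": {
  "slide": [
    [-0.5, -0.3, 2.5],
    [-0.5, -0.3, 6],
    [-0.5, -0.3, 9.5],
    [-0.5, -0.3, 11.5],
    [-0.5, -0.3, 12.8],
    [-0.5, -0.3, 13.4],
    [-0.5, -0.3, 13.4],
    [-0.5, -0.3, 13.4]
  ],
  "turn": [
    [0, 0, -1.1],
    [0, 0, -1.1],
    [0, 0, -1.1],
    [0, 0, -1.1],
    [0, 0, -1.1],
    [0, 0, -1.1],
    [0, 0, -1.1],
    [0, 0, -1.1]
  ],
  "claw": [0, 0, 0, 0, 0, 0, 0, 0]
}}

```text
t: 6.12
position: [0.5775, -0.0374, 0.0446]
tool_rot: [0.0, -0.023, 1.0, 0.0]
ft_force: [0.1, -0.0, -1.6]
width: 0.0426
```

```bash
python3 - <<'E'
from fit import *
st();print(R.from_euler('z',-V[2]).apply(ctrl.sense()['position']-[V[0],V[1],V[3]]))
cv2.imwrite('pics/f_s.png',get_image('side')[120:270,200:400].repeat(4,0).repeat(4,1));cv2.imwrite('pics/f_w.png',get_image('wrist'))
E
```

```text
t 6.12 pos [ 0.5775 -0.0374  0.0446] y [-0.047  0.999  0.   ] z [ 0.001  0.    -1.   ] F [ 0.1 -0.  -1.6] w 0.0426 q [-0.12  0.56  0.1   1.93 -0.09  0.65  1.65]
[ 0.09275825 -0.0004798   0.04538721]
```

View pics/f_s.png

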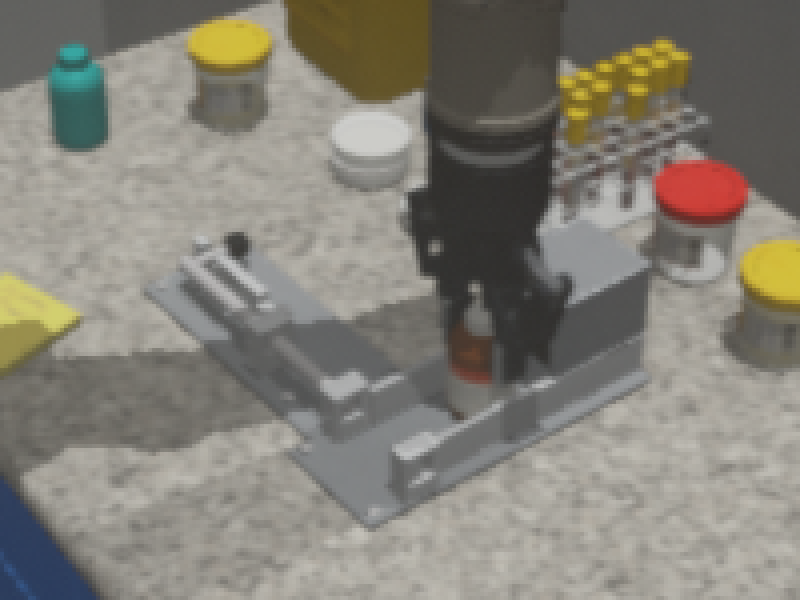

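View pics/f_w.png

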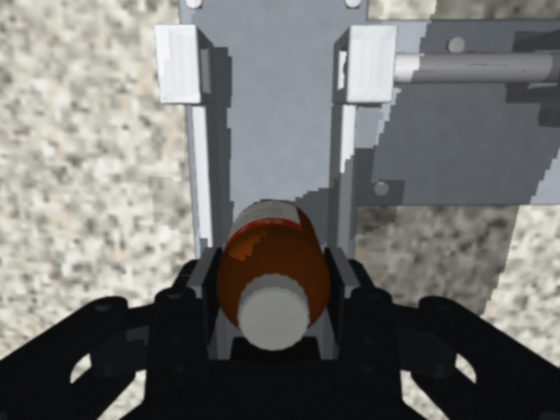

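Request:
{"op": "arm_command", "data": {
  "slide": [
    [0, 0, 0.25],
    [0, 0, 0.35],
    [0, 0, 0.35]
  ],
  "turn": [
    [0, 0, 0],
    [0, 0, 0],
    [0, 0, 0]
  ],
  "claw": [0, 0, 0]
}}

```text
t: 6.47
position: [0.5778, -0.0376, 0.0418]
tool_rot: [0.001, -0.023, 1.0, 0.0]
ft_force: [-0.8, 0.9, 6.0]
width: 0.0427
```

Request:
{"op": "arm_command", "data": {
  "slide": [
    [0, 0, 0],
    [0, 0, 0],
    [0, 0, 0],
    [0, 0, 0],
    [0, 0, -1],
    [0, 0, -4],
    [0, 0, -8],
    [0, 0, -12]
  ],
  "turn": [
    [0, 0, 0],
    [0, 0, 0],
    [0, 0, 0],
    [0, 0, 0],
    [0, 0, 0],
    [0, 0, 0],
    [0, 0, 0],
    [0, 0, 0]
  ],
  "claw": [0.9, 0.9, 0.9, 0.9, 0.9, 0.9, 0.9, 0.9]
}}

```text
t: 7.13
position: [0.576, -0.0378, 0.1619]
tool_rot: [-0.001, -0.023, 1.0, -0.0]
ft_force: [1.7, -0.2, 0.3]
width: 0.0769
```

```bash
python3 - <<'E'
from fit import *
st()
im=get_image('wrist');cv2.imwrite('pics/g_w.png',im)
c=camera_model('wrist')
r=finder.tip_of('bottle_mid','wrist')
for x in r[:2]:
    p=onz(c,x['uv'],V[3]+.045);print(x['score'],R.from_euler('z',-V[2]).apply(p-[V[0],V[1],V[3]]))
p,e=tri([(camera_model('side'),(371.1,302.3)),(camera_model('top'),(391.4,230.9))]);print(p)
print(goal([.49-.0,-.336,.2],92.8))
E
```

```text
t 7.13 pos [ 0.576  -0.0378  0.1619] y [-0.046  0.999 -0.   ] z [-0.002 -0.    -1.   ] F [ 1.7 -0.2  0.3] w 0.0769 q [-0.14  0.4   0.13  1.87 -0.06  0.89  1.63]
0.65 [ 0.10355429 -0.00061044  0.045     ]
[ 0.48986861 -0.33599564  0.03437573]
(array([ 10.46, -29.35,  -3.33]), array([-0. ,  0.7, -0.2]))
```

View pics/g_w.png

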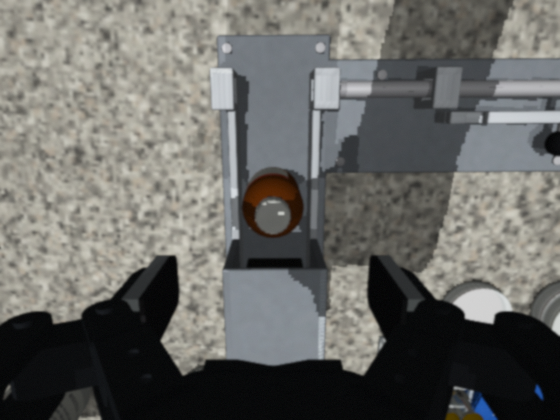

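Request:
{"op": "arm_command", "data": {
  "slide": [
    [1.4, -4, -1],
    [2.8, -8, -2],
    [4.2, -12, -3.3],
    [5.6, -16, -3.3],
    [7, -20, -3.3],
    [8.4, -24, -3.3],
    [9.6, -27, -3.3],
    [10.2, -29.3, -3.3]
  ],
  "turn": [
    [0, 0, 0],
    [0, 0, 0],
    [0, 0, 0],
    [0, 0, 0],
    [0, 0, 0],
    [0, 0, 0],
    [0, 0, 0],
    [0, 0, 0]
  ],
  "claw": [0.7, 0.7, 0.7, 0.7, 0.7, 0.7, 0.7, 0.7]
}}

```text
t: 7.9
position: [0.4855, -0.3403, 0.1942]
tool_rot: [-0.0, -0.021, 1.0, -0.001]
ft_force: [-0.4, 0.1, 0.3]
width: 0.06
```

```bash
python3 - <<'E'
from fit import *
get_image('wrist')
st();c=camera_model('wrist');im=get_image('wrist');cv2.imwrite('pics/h_w.png',im)
for l in('spacer_mid','spacer'):
    r=finder.tip_of(l,'wrist');print(l,[(x['score'],x['uv']) for x in r[:2]])
    print(onz(c,r[0]['uv'],.034))
    print(tri([(c,r[0]['uv']),(camera_model('side'),(371.1,302.3))]))
m=finder.trace('spacer','wrist')[0];print(m['score'],m['extent'])
cv2.imwrite('pics/h_m.png',m['mask'].astype(np.uint8)*255)
E
```

```text
t 7.95 pos [ 0.4844 -0.3444  0.1944] y [-0.037  0.999 -0.005] z [-0.001 -0.005 -1.   ] F [-0.5 -4.7  2.1] w 0.0599 q [ 0.32  0.39  0.25  1.81 -0.11  0.96  2.22]
spacer_mid [(0.83, [286.2, 194.3])]
[ 0.49058401 -0.33232596  0.034     ]
(array([ 0.49263797, -0.33287377,  0.02969661]), [1.2671462402476743, 1.267146240247752])
spacer [(0.58, [283.0, 188.0])]
[ 0.48508775 -0.3353562   0.034     ]
(array([ 0.48636996, -0.33698887,  0.03780535]), [2.5528327886015396, 2.552832788601455])
0.57 [255.3, 156.9, 61.7, 72.4]
```

View pics/h_w.png

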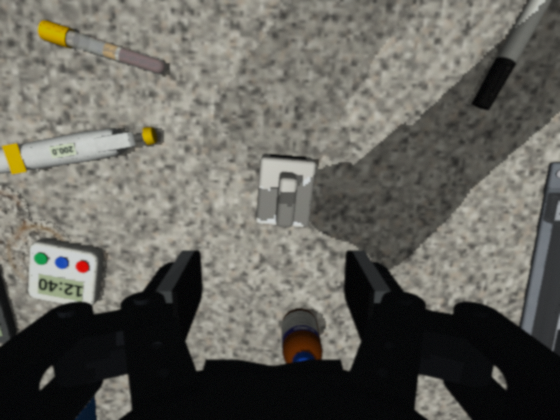

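```bash
python3 - <<'E'
import cv2
im=cv2.imread('pics/h_w.png')[140:245,235:345];cv2.imwrite('pics/h_z.png',cv2.resize(im,None,fx=5.5,fy=5.5,interpolation=cv2.INTER_CUBIC))
E
```

```text
(no output)
```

View pics/h_z.png

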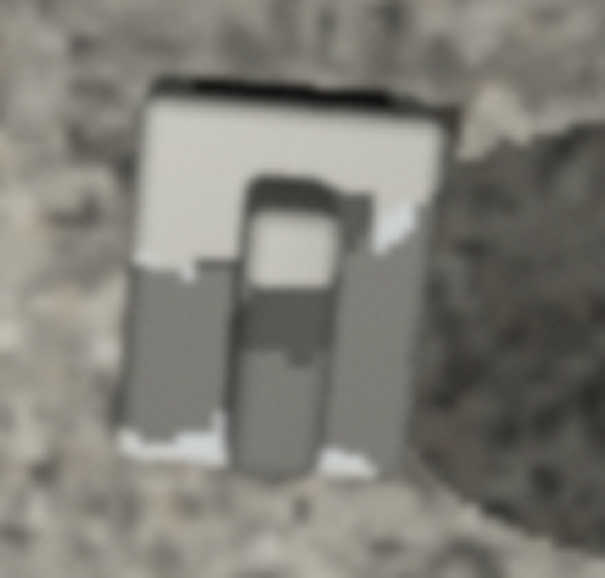

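```bash
python3 - <<'E'
from h import *
c=camera_model('wrist')
g=lambda u:(u[0]/5.5+235-.4,u[1]/5.5+140-.4)
B=[onz(c,g(u),.034) for u in((150,98),(443,122),(400,478),(120,456))]
F=[onz(c,g(u),.068) for u in((248,210),(340,210),(322,478),(232,475))]
for Q in(B,F):
    Q=np.array(Q);print(Q.mean(0).round(4),[np.linalg.norm(Q[i]-Q[(i+1)%4]).round(4) for i in range(4)])
    d=(Q[2]+Q[3]-Q[0]-Q[1]);print(np.degrees(np.arctan2(d[1],d[0])))
st()
E
```

```text
[ 0.4938 -0.3221  0.034 ] [np.float64(0.0453), np.float64(0.058), np.float64(0.0454), np.float64(0.058)]
-2.490361515897692
[ 0.4936 -0.3223  0.068 ] [np.float64(0.0127), np.float64(0.0391), np.float64(0.0129), np.float64(0.0386)]
-0.2680686550841044
t 8.15 pos [ 0.489  -0.3341  0.1936] y [-0.047  0.999  0.001] z [ 0.     0.001 -1.   ] F [-0.1  1.2 -0.7] w 0.0597 q [ 0.31  0.38  0.24  1.81 -0.11  0.96  2.21]
```

```bash
python3 - <<'E'
from h import *
st();c=camera_model('wrist');im=get_image('wrist');st()
r=finder.tip_of('spacer_mid','wrist');print(r[0]['uv'],onz(c,r[0]['uv'],.034),tri([(c,r[0]['uv']),(camera_model('side'),(371.1,302.3)),(camera_model('top'),(391.4,230.9))]))
np.save('c.npy',np.r_[c['origin'],c['attitude']])
u0,v0=235,140
im=im[140:245,235:345];cv2.imwrite('pics/i_z.png',cv2.resize(im,None,fx=5.5,fy=5.5,interpolation=cv2.INTER_CUBIC))
E
```

```text
t 8.15 pos [ 0.489  -0.3341  0.1936] y [-0.047  0.999  0.001] z [ 0.     0.001 -1.   ] F [-0.1  1.2 -0.7] w 0.0597 q [ 0.31  0.38  0.24  1.81 -0.11  0.96  2.21]
t 8.2 pos [ 0.4894 -0.3334  0.1935] y [-0.049  0.999  0.001] z [ 0.     0.001 -1.   ] F [ 0.5  0.9 -0.7] w 0.0603 q [ 0.31  0.38  0.23  1.81 -0.11  0.96  2.21]
[276.0, 184.5] [ 0.48681254 -0.33041906  0.034     ] (array([ 0.48890053, -0.33401958,  0.0342757 ]), [4.170541969005326, 2.9360029253648383, 1.485960320649824])
```

View pics/i_z.png

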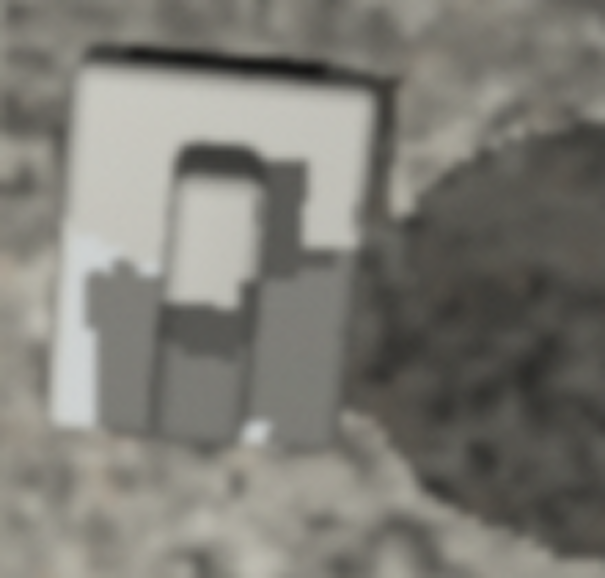

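```bash
python3 - <<'E'
from h import *
c=camera_model('wrist');a=np.load('c.npy');c['origin']=a[:3];c['attitude']=a[3:]
g=lambda u:(u[0]/5.5+235-.4,u[1]/5.5+140-.4)
B=[onz(c,g(u),.034) for u in((82,65),(377,90),(335,447),(52,425))]
F=[onz(c,g(u),.068) for u in((175,177),(265,182),(245,440),(158,435))]
for Q in(B,F):
    Q=np.array(Q);print(Q.mean(0).round(4),[np.linalg.norm(Q[i]-Q[(i+1)%4]).round(4) for i in range(4)])
    d=(Q[2]+Q[3]-Q[0]-Q[1]);e=Q[1]+Q[2]-Q[0]-Q[3];print(np.degrees(np.arctan2(d[1],d[0])),np.degrees(np.arctan2(e[1],e[0]))-90)
st()
Q=(.4898,-.3332);m=-1.5
for z in(.15,.045):print(goal([.49,-.3335,z],89))
E
```

```text
[ 0.4892 -0.3329  0.034 ] [np.float64(0.0454), np.float64(0.0577), np.float64(0.0457), np.float64(0.0578)]
-2.912903240780769 -2.0588982620979692
[ 0.4891 -0.3331  0.068 ] [np.float64(0.0124), np.float64(0.0373), np.float64(0.0124), np.float64(0.0373)]
-1.2873850803303444 -0.6499823345222921
t 8.25 pos [ 0.4895 -0.3333  0.1936] y [-0.049  0.999  0.001] z [ 0.     0.001 -1.   ] F [ 0.5  0.5 -0. ] w 0.0599 q [ 0.31  0.38  0.23  1.81 -0.11  0.96  2.21]
(array([-0.04, -0.03,  4.36]), array([0.1, 0. , 3.8]))
(array([-0.04, -0.04, 14.86]), array([0.1, 0. , 3.8]))
```

Request:
{"op": "arm_command", "data": {
  "slide": [
    [0, 0, 3.5],
    [0, 0, 7.5],
    [0, 0, 11.5],
    [0, 0, 14],
    [0, 0, 15.3],
    [0, 0, 15.4],
    [0, 0, 15.4]
  ],
  "turn": [
    [0, 0, 4.8],
    [0, 0, 4.8],
    [0, 0, 4.8],
    [0, 0, 4.8],
    [0, 0, 4.8],
    [0, 0, 4.8],
    [0, 0, 4.8]
  ],
  "claw": [0.6, 0.6, 0.6, 0.6, 0.6, 0.6, 0.6]
}}

```text
t: 8.83
position: [0.4893, -0.3346, 0.0399]
tool_rot: [-0.0, 0.018, 1.0, 0.0]
ft_force: [0.6, -0.0, 1.0]
width: 0.0513
```

```bash
python3 - <<'E'
from h import *
st();cv2.imwrite('pics/j_w.png',get_image('wrist'));st()
E
```

```text
t 8.83 pos [ 0.4893 -0.3346  0.0399] y [0.036 0.999 0.   ] z [-0.  0. -1.] F [ 0.6 -0.   1. ] w 0.0513 q [ 0.34  0.59  0.2   1.91 -0.18  0.66  2.19]
t 8.88 pos [ 0.49   -0.3353  0.041 ] y [ 0.036  0.999 -0.001] z [ 0.002 -0.001 -1.   ] F [-0.3  0.2  1.3] w 0.051 q [ 0.34  0.59  0.2   1.9  -0.18  0.66  2.19]
```

View pics/j_w.png

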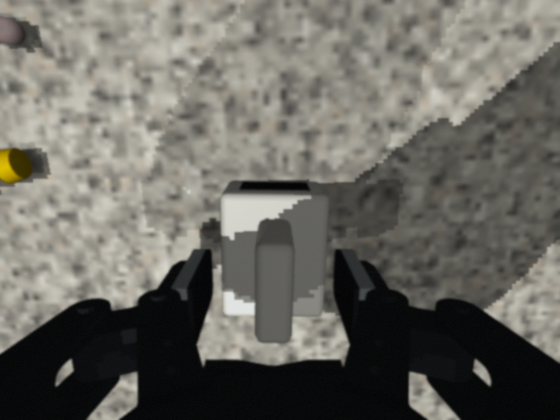

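Request:
{"op": "arm_command", "data": {
  "slide": [
    [0, 0, 0],
    [0, 0, 0],
    [0, 0, 0],
    [0, 0, 0],
    [0, 0, 0],
    [0, 0, 0],
    [0, 0, -0.5],
    [0, 0, -2]
  ],
  "turn": [
    [0, 0, 0],
    [0, 0, 0],
    [0, 0, 0],
    [0, 0, 0],
    [0, 0, 0],
    [0, 0, 0],
    [0, 0, 0],
    [0, 0, 0]
  ],
  "claw": [0, 0, 0, 0, 0, 0, 0, 0]
}}

```text
t: 9.55
position: [0.4869, -0.334, 0.0581]
tool_rot: [-0.002, 0.018, 1.0, 0.001]
ft_force: [0.5, 0.6, -3.7]
width: 0.0133
```

```bash
python3 - <<'E'
from fit import *
st();print(T(V,(38,0,0)))
print(goal([*T(V,(36,0,0))[:2],.16],92.8))
E
```

```text
t 9.55 pos [ 0.4869 -0.334   0.0581] y [0.037 0.999 0.002] z [-0.004  0.002 -1.   ] F [ 0.5  0.6 -3.7] w 0.0133 q [ 0.34  0.56  0.21  1.9  -0.17  0.7   2.18]
[ 0.52273727 -0.03961402 -0.00082292]
(array([ -2.25,  29.55, -10.14]), array([ 0.1, -0.2, -4.9]))
```

Request:
{"op": "arm_command", "data": {
  "slide": [
    [0, 0, -3],
    [0, 2, -6],
    [-0.5, 6, -8.5],
    [-1, 10, -10.1],
    [-1.5, 14, -10.1],
    [-2, 18, -10.1],
    [-2.2, 22, -10.1],
    [-2.2, 25.5, -10.1]
  ],
  "turn": [
    [0, 0, 0],
    [0, 0, -1],
    [0, 0, -2],
    [0, 0, -3],
    [0, 0, -4],
    [0, 0, -4.9],
    [0, 0, -4.9],
    [0, 0, -4.9]
  ],
  "claw": [0, 0, 0, 0, 0, 0, 0, 0]
}}

```text
t: 10.22
position: [0.52, -0.0784, 0.1608]
tool_rot: [0.0, -0.025, 1.0, 0.0]
ft_force: [1.4, 1.0, -2.9]
width: 0.0133
```

```bash
python3 - <<'E'
from fit import *
st()
print(goal([*T(V,(36,0,0))[:2],.14],92.8))
E
```

```text
t 10.22 pos [ 0.52   -0.0784  0.1608] y [-0.049  0.999  0.   ] z [ 0.     0.001 -1.   ] F [ 1.4  1.  -2.9] w 0.0133 q [-0.1   0.32  0.16  1.99 -0.07  0.84  1.72]
(array([-0.27,  3.85,  2.09]), array([0., 0., 0.]))
```

Request:
{"op": "arm_command", "data": {
  "slide": [
    [-0.2, 2, 0.5],
    [-0.2, 3.5, 1.5],
    [-0.2, 3.9, 2.1],
    [-0.2, 3.9, 2.1],
    [-0.2, 3.9, 2.1],
    [-0.2, 3.9, 2.1]
  ],
  "turn": [
    [0, 0, 0],
    [0, 0, 0],
    [0, 0, 0],
    [0, 0, 0],
    [0, 0, 0],
    [0, 0, 0]
  ],
  "claw": [0, 0, 0, 0, 0, 0]
}}

```text
t: 10.72
position: [0.5203, -0.044, 0.1399]
tool_rot: [0.0, -0.023, 1.0, -0.0]
ft_force: [-0.3, -0.3, -3.0]
width: 0.0129
```

```bash
python3 - <<'E'
from car import *
st();snap('k_w',['far_eye','shut_notch','bolt_knob'])
from fit import *
print(V)
print(goal([*T(V,(36,0,0))[:2],.045],92.8))
E
```

```text
t 10.72 pos [ 0.5203 -0.044   0.1399] y [-0.046  0.999 -0.001] z [ 0.    -0.001 -1.   ] F [-0.3 -0.3 -3. ] w 0.0129 q [-0.16  0.34  0.15  2.01 -0.07  0.79  1.65]
far_eye [(0.72, [229.5, 168.8])]
shut_notch [(0.89, [481.6, 196.3])]
bolt_knob []
[ 0.48475052 -0.04105252  0.04744093 -0.00067114]
(array([-0.04,  0.39,  9.5 ]), array([-0. ,  0. , -0.1]))
```

View pics/k_w.png

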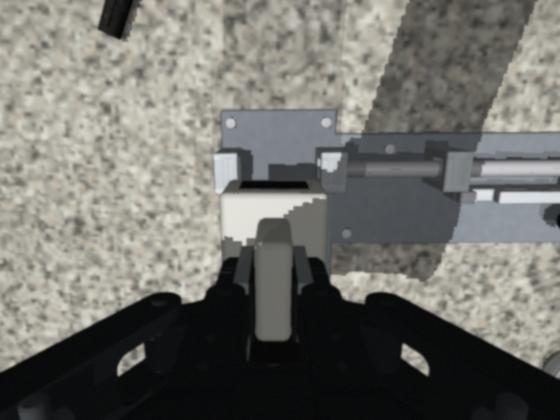

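Request:
{"op": "arm_command", "data": {
  "slide": [
    [0, 0.4, 1.5],
    [0, 0.4, 4],
    [0, 0.4, 5.6],
    [0, 0.4, 5.6],
    [0, 0.4, 5.6],
    [0, 0.4, 5.6]
  ],
  "turn": [
    [0, 0, 0],
    [0, 0, 0],
    [0, 0, 0],
    [0, 0, 0],
    [0, 0, 0],
    [0, 0, 0]
  ],
  "claw": [0, 0, 0, 0, 0, 0]
}}

```text
t: 11.42
position: [0.5209, -0.0384, 0.0846]
tool_rot: [0.001, -0.024, 1.0, -0.0]
ft_force: [0.4, -0.1, -2.8]
width: 0.0129
```

```bash
python3 - <<'E'
from car import *
st();snap('l_w',['far_eye','shut_notch'])
from fit import *
print(V)
st();print(goal([*T(V,(36,0,0))[:2],.045],92.8))
E
```

```text
t 11.42 pos [ 0.5209 -0.0384  0.0846] y [-0.048  0.999 -0.   ] z [ 0.001 -0.    -1.   ] F [ 0.4 -0.1 -2.8] w 0.0129 q [-0.15  0.43  0.13  2.05 -0.09  0.67  1.65]
far_eye [(0.84, [206.9, 182.5])]
shut_notch [(0.83, [524.0, 214.3])]
[ 0.48464649 -0.04089263  0.0477482  -0.00055755]
t 11.57 pos [ 0.521  -0.0382  0.0848] y [-0.048  0.999  0.   ] z [ 0.002  0.    -1.   ] F [ 0.3  0.3 -4. ] w 0.013 q [-0.15  0.43  0.13  2.05 -0.09  0.67  1.65]
(array([ 0.06, -0.1 ,  3.98]), array([ 0. ,  0.1, -0. ]))
```

View pics/l_w.png

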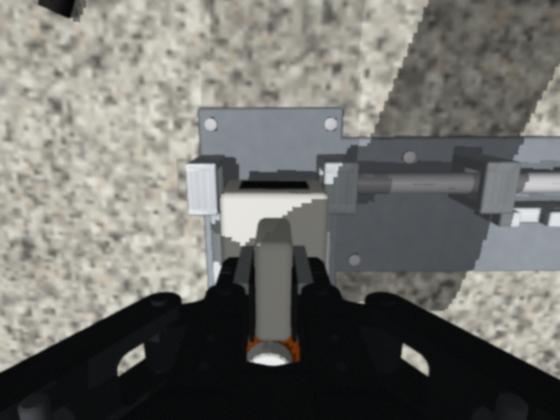

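Request:
{"op": "arm_command", "data": {
  "slide": [
    [0, -0.15, 0.3],
    [0, -0.15, 1.5],
    [0, -0.15, 2.7],
    [0, -0.15, 3.5],
    [0, -0.15, 3.7],
    [0, -0.15, 3.7]
  ],
  "turn": [
    [0, 0, 0],
    [0, 0, 0],
    [0, 0, 0],
    [0, 0, 0],
    [0, 0, 0],
    [0, 0, 0]
  ],
  "claw": [0, 0, 0, 0, 0, 0]
}}

```text
t: 12.07
position: [0.52, -0.0396, 0.047]
tool_rot: [-0.0, -0.024, 1.0, 0.0]
ft_force: [-1.0, 0.9, 0.8]
width: 0.0128
```

Request:
{"op": "arm_command", "data": {
  "slide": [
    [0, 0, 0.15],
    [0, 0, 0.15]
  ],
  "turn": [
    [0, 0, 0],
    [0, 0, 0]
  ],
  "claw": [0, 0]
}}

```text
t: 12.23
position: [0.52, -0.0394, 0.0469]
tool_rot: [-0.0, -0.024, 1.0, 0.0]
ft_force: [-7.9, 1.1, 18.4]
width: 0.0129
```

```bash
python3 - <<'E'
from h import *
st();cv2.imwrite('pics/m_w.png',get_image('wrist'))
E
```

```text
t 12.23 pos [ 0.52   -0.0394  0.0469] y [-0.048  0.999  0.001] z [-0.     0.001 -1.   ] F [-7.9  1.1 18.4] w 0.0129 q [-0.14  0.49  0.12  2.07 -0.1   0.59  1.67]
```

View pics/m_w.png

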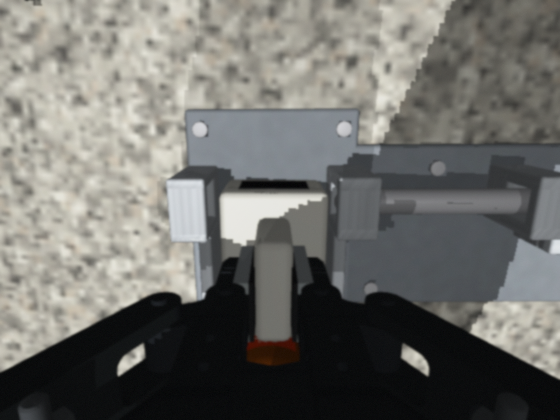

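Request:
{"op": "arm_command", "data": {
  "slide": [
    [0, 0, -0.1],
    [0, 0, -0.1],
    [0, 0, -0.1],
    [0, 0, -0.3],
    [0, 0, -2],
    [0, 0, -5.5],
    [0, 0, -9],
    [0, 0, -9]
  ],
  "turn": [
    [0, 0, 0],
    [0, 0, 0],
    [0, 0, 0],
    [0, 0, 0],
    [0, 0, 0],
    [0, 0, 0],
    [0, 0, 0],
    [0, 0, 0]
  ],
  "claw": [0.45, 0.45, 0.45, 0.45, 0.45, 0.3, 0, 0]
}}

```text
t: 12.95
position: [0.5243, -0.0398, 0.141]
tool_rot: [0.005, -0.024, 1.0, 0.0]
ft_force: [1.5, -0.5, -0.4]
width: 0.0026
```

```bash
python3 - <<'E'
from fit import *
st();c=camera_model('wrist');cv2.imwrite('pics/n_w.png',get_image('wrist'));st()
for l,z in(('spacer_mid',.04),('bottle_mid',.045)):
    r=finder.tip_of(l,'wrist')
    for x in r[:2]: print(l,x['score'],x['uv'],R.from_euler('z',-V[2]).apply(onz(c,x['uv'],z+V[3])-[V[0],V[1],V[3]]))
for x,z in((-16,.14),(-16,.02)):print(goal([*T(V,(x,0,0))[:2],z],92.8))
E
```

```text
t 12.95 pos [ 0.5243 -0.0398  0.141 ] y [-0.048  0.999  0.   ] z [ 0.01  0.   -1.  ] F [ 1.5 -0.5 -0.4] w 0.0026 q [-0.16  0.34  0.15  2.01 -0.07  0.78  1.64]
t 13.0 pos [ 0.523  -0.0396  0.1385] y [-0.048  0.999  0.   ] z [ 0.007  0.    -1.   ] F [ 0.1  0.2 -0.5] w -0.0 q [-0.16  0.34  0.14  2.01 -0.07  0.78  1.64]
spacer_mid 0.96 [276.4, 196.0] [0.03484863 0.00253547 0.04      ]
bottle_mid 0.91 [272.9, 278.2] [9.58495374e-02 6.18681031e-05 4.50000000e-02]
(array([ 5.16,  0.03, -0.48]), array([ 0.,  0., -0.]))
(array([ 5.17,  0.03, 11.52]), array([ 0.,  0., -0.]))
```

View pics/n_w.png

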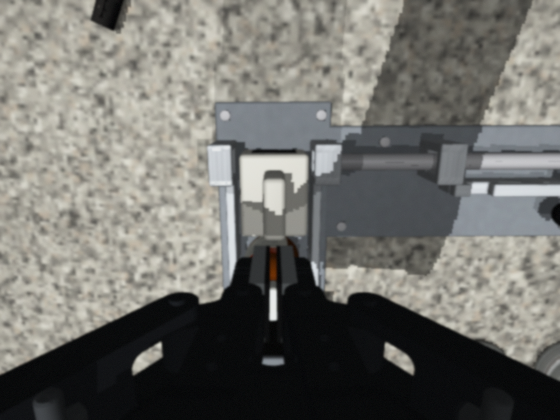

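Request:
{"op": "arm_command", "data": {
  "slide": [
    [3, 0, 0],
    [5.5, 0, 0],
    [5.5, 0, 3],
    [5.5, 0, 6],
    [5.5, 0, 9],
    [5.5, 0, 10.5],
    [5.5, 0, 10.5]
  ],
  "turn": [
    [0, 0, 0],
    [0, 0, 0],
    [0, 0, 0],
    [0, 0, 0],
    [0, 0, 0],
    [0, 0, 0],
    [0, 0, 0]
  ],
  "claw": [0, 0, 0, 0, 0, 0, 0]
}}

```text
t: 13.68
position: [0.4614, -0.0422, 0.0261]
tool_rot: [-0.004, -0.024, 1.0, -0.0]
ft_force: [-0.4, -1.1, -0.2]
width: 0.0001
```

```bash
python3 - <<'E'
from fit import *
st();print(R.from_euler('z',-V[2]).apply(ctrl.sense()['position']-[V[0],V[1],V[3]]))
cv2.imwrite('pics/o_s.png',cv2.resize(get_image('side')[120:270,200:400],None,fx=4,fy=4));cv2.imwrite('pics/o_w.png',get_image('wrist'))
E
```

```text
t 13.68 pos [ 0.4614 -0.0422  0.0261] y [-0.049  0.999 -0.   ] z [-0.009 -0.    -1.   ] F [-0.4 -1.1 -0.2] w 0.0001 q [-0.13  0.47  0.11  2.2  -0.1   0.49  1.68]
[-0.02328489 -0.00022352  0.02666337]
```

View pics/o_s.png

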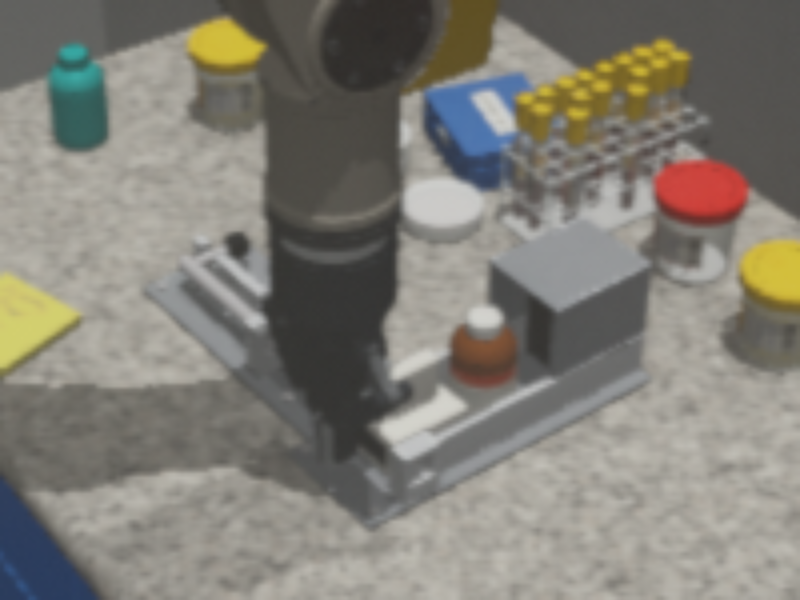

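View pics/o_w.png

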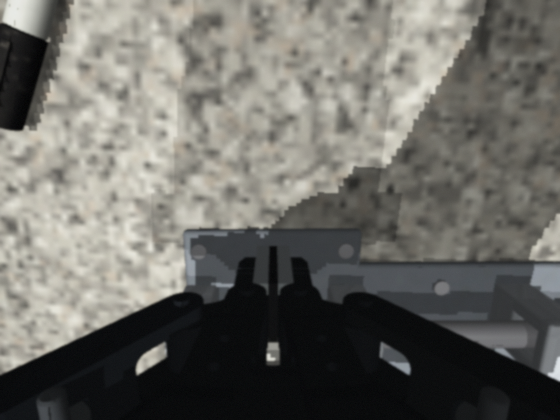

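Request:
{"op": "arm_command", "data": {
  "slide": [
    [0, 0, 0.4],
    [-0.5, 0, 0.7],
    [-1, 0, 0.7],
    [-1.5, 0, 0.7],
    [-2, 0, 0.7],
    [-2.4, 0, 0.7],
    [-2.8, 0, 0.7],
    [-3.2, 0, 0.7]
  ],
  "turn": [
    [0, 0, 0],
    [0, 0, 0],
    [0, 0, 0],
    [0, 0, 0],
    [0, 0, 0],
    [0, 0, 0],
    [0, 0, 0],
    [0, 0, 0]
  ],
  "claw": [0, 0, 0, 0, 0, 0, 0, 0]
}}

```text
t: 14.45
position: [0.4943, -0.0409, 0.023]
tool_rot: [-0.003, -0.024, 1.0, 0.0]
ft_force: [-9.3, -1.7, 7.0]
width: 0.0001
```

```bash
cat > p.py <<'E'
from fit import *
st();print('carrier',R.from_euler('z',-V[2]).apply(ctrl.sense()['position']-[V[0],V[1],V[3]]))
E
python3 p.py; python3 -c "
from h import *
cv2.imwrite('pics/p_s.png',cv2.resize(get_image('side')[120:270,200:400],None,fx=4,fy=4))"
```

```text
t 14.45 pos [ 0.4943 -0.0409  0.023 ] y [-0.048  0.999  0.   ] z [-0.006  0.    -1.   ] F [-9.3 -1.7  7. ] w 0.0001 q [-0.13  0.51  0.11  2.13 -0.11  0.52  1.68]
carrier [ 0.00965392 -0.00047507  0.02356328]
```

View pics/p_s.png

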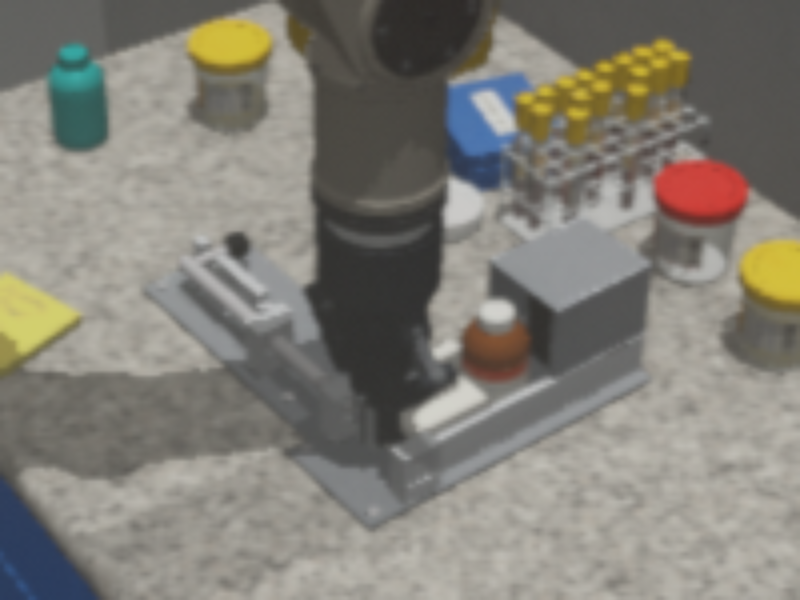

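Request:
{"op": "arm_command", "data": {
  "slide": [
    [-0.3, 0, 0],
    [-0.6, 0, 0],
    [-0.9, 0, 0]
  ],
  "turn": [
    [0, 0, 0],
    [0, 0, 0],
    [0, 0, 0]
  ],
  "claw": [0, 0, 0]
}}

```text
t: 14.75
position: [0.5056, -0.0403, 0.023]
tool_rot: [-0.001, -0.024, 1.0, 0.0]
ft_force: [-3.9, -0.0, -1.1]
width: 0.0001
```

```bash
python3 p.py; python3 -c "
from h import *
cv2.imwrite('pics/q_w.png',get_image('wrist'))"
```

```text
t 14.75 pos [ 0.5056 -0.0403  0.023 ] y [-0.048  0.999  0.   ] z [-0.002 -0.    -1.   ] F [-3.9 -0.  -1.1] w 0.0001 q [-0.13  0.52  0.11  2.11 -0.11  0.52  1.68]
carrier [ 0.02091425 -0.00038138  0.02358348]
```

View pics/q_w.png

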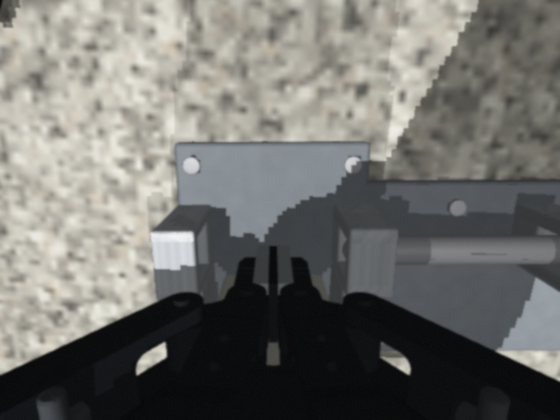

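Request:
{"op": "arm_command", "data": {
  "slide": [
    [-0.2, 0, 0],
    [-0.4, 0, 0],
    [-0.6, 0, 0]
  ],
  "turn": [
    [0, 0, 0],
    [0, 0, 0],
    [0, 0, 0]
  ],
  "claw": [0, 0, 0]
}}

```text
t: 15.05
position: [0.5122, -0.0399, 0.0231]
tool_rot: [-0.0, -0.024, 1.0, 0.0]
ft_force: [-3.1, -0.3, -0.4]
width: 0.0
```

Request:
{"op": "arm_command", "data": {
  "slide": [
    [-0.2, 0, 0],
    [-0.4, 0, 0]
  ],
  "turn": [
    [0, 0, 0],
    [0, 0, 0]
  ],
  "claw": [0, 0]
}}

```text
t: 15.22
position: [0.5164, -0.0397, 0.0231]
tool_rot: [0.0, -0.024, 1.0, 0.0]
ft_force: [-3.0, -0.7, -1.1]
width: -0.0
```

Request:
{"op": "arm_command", "data": {
  "slide": [
    [-0.2, 0, 0],
    [-0.4, 0, 0]
  ],
  "turn": [
    [0, 0, 0],
    [0, 0, 0]
  ],
  "claw": [0, 0]
}}

```text
t: 15.38
position: [0.5204, -0.0395, 0.0231]
tool_rot: [0.0, -0.024, 1.0, 0.0]
ft_force: [-2.4, 0.3, -1.8]
width: 0.0003
```

Request:
{"op": "arm_command", "data": {
  "slide": [
    [-0.2, 0, 0],
    [-0.4, 0, 0]
  ],
  "turn": [
    [0, 0, 0],
    [0, 0, 0]
  ],
  "claw": [0, 0]
}}

```text
t: 15.55
position: [0.5214, -0.0395, 0.0229]
tool_rot: [-0.003, -0.024, 1.0, 0.0]
ft_force: [-14.6, 0.4, 11.5]
width: 0.0003
```

Request:
{"op": "arm_command", "data": {
  "slide": [
    [-0.2, 0, 0],
    [-0.4, 0, 0]
  ],
  "turn": [
    [0, 0, 0],
    [0, 0, 0]
  ],
  "claw": [0, 0]
}}

```text
t: 15.72
position: [0.5214, -0.0395, 0.0223]
tool_rot: [-0.007, -0.024, 1.0, 0.0]
ft_force: [-22.6, -0.3, 19.3]
width: 0.0
```

```bash
python3 p.py; python3 -c "
from h import *
cv2.imwrite('pics/r_s.png',cv2.resize(get_image('side')[120:270,200:400],None,fx=4,fy=4))"
```

```text
t 15.72 pos [ 0.5214 -0.0395  0.0223] y [-0.048  0.999  0.001] z [-0.013  0.    -1.   ] F [-22.6  -0.3  19.3] w 0.0 q [-0.13  0.54  0.11  2.06 -0.11  0.56  1.68]
carrier [ 0.03681932 -0.00040137  0.02290528]
```

View pics/r_s.png

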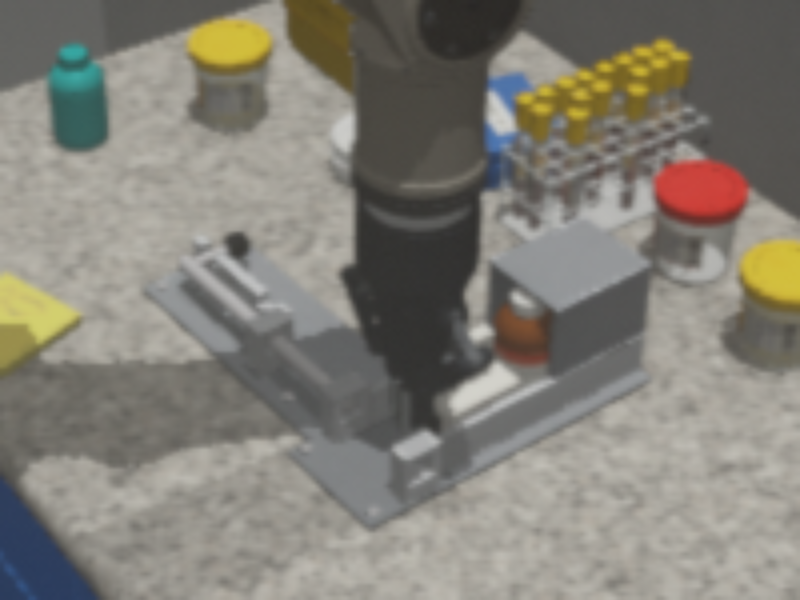

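Request:
{"op": "arm_command", "data": {
  "slide": [
    [1, 0, 0],
    [2, 0, 0],
    [2, 0, 0.5],
    [2, 0, 0.5],
    [2, 0, 0.5]
  ],
  "turn": [
    [0, 0, 0],
    [0, 0, 0],
    [0, -5, 0],
    [0, -9, 0],
    [0, -9, 0]
  ],
  "claw": [0, 0, 0, 0, 0]
}}

```text
t: 16.18
position: [0.5057, -0.0406, 0.0179]
tool_rot: [0.079, -0.024, 0.997, 0.002]
ft_force: [-0.9, 0.9, -0.3]
width: -0.0003
```

```bash
python3 p.py; python3 -c "
from h import *
cv2.imwrite('pics/s_s.png',cv2.resize(get_image('side')[120:270,200:400],None,fx=4,fy=4))"
```

```text
t 16.18 pos [ 0.5057 -0.0406  0.0179] y [-0.048  0.999 -0.   ] z [ 0.157  0.007 -0.988] F [-0.9  0.9 -0.3] w -0.0003 q [-0.1   0.48  0.07  2.22 -0.13  0.28  1.7 ]
carrier [ 0.02102019 -0.00068453  0.01848552]
```

View pics/s_s.png

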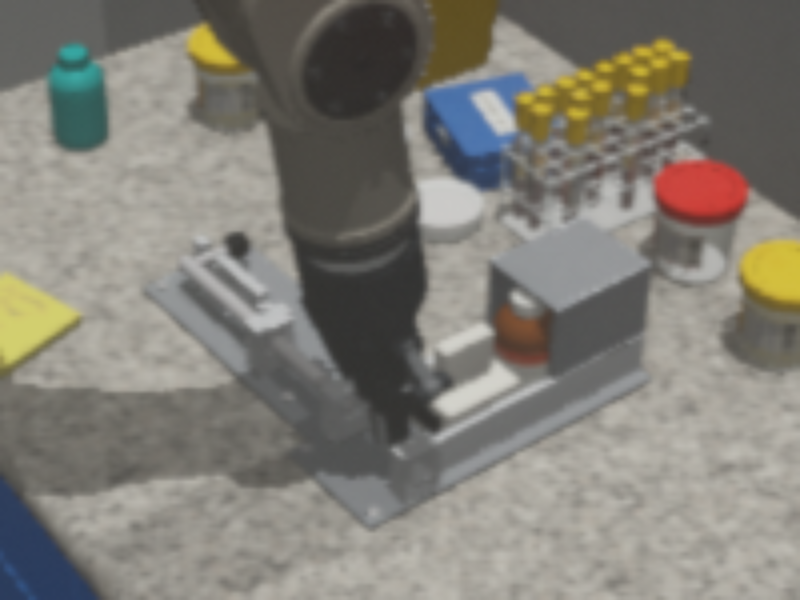

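Request:
{"op": "arm_command", "data": {
  "slide": [
    [-0.4, 0, 0.06],
    [-0.8, 0, 0.13],
    [-1.2, 0, 0.19],
    [-1.4, 0, 0.22],
    [-1.6, 0, 0.25]
  ],
  "turn": [
    [0, 0, 0],
    [0, 0, 0],
    [0, 0, 0],
    [0, 0, 0],
    [0, 0, 0]
  ],
  "claw": [0, 0, 0, 0, 0]
}}

```text
t: 16.65
position: [0.5224, -0.0393, 0.0175]
tool_rot: [0.075, -0.024, 0.997, 0.002]
ft_force: [-11.1, -0.6, 8.4]
width: -0.0002
```

Request:
{"op": "arm_command", "data": {
  "slide": [
    [-0.2, 0, 0.03],
    [-0.4, 0, 0.06]
  ],
  "turn": [
    [0, 0, 0],
    [0, 0, 0]
  ],
  "claw": [0, 0]
}}

```text
t: 16.82
position: [0.5225, -0.0394, 0.0165]
tool_rot: [0.072, -0.024, 0.997, 0.002]
ft_force: [-20.3, -0.4, 16.2]
width: 0.0002
```

Request:
{"op": "arm_command", "data": {
  "slide": [
    [0, 0, -0.1],
    [0, 0, -0.2]
  ],
  "turn": [
    [0, 0, 0],
    [0, 0, 0]
  ],
  "claw": [0, 0]
}}

```text
t: 16.98
position: [0.5231, -0.0393, 0.0181]
tool_rot: [0.073, -0.024, 0.997, 0.002]
ft_force: [-7.7, 0.3, -4.9]
width: 0.0001
```

```bash
python3 p.py; python3 -c "
from h import *
cv2.imwrite('pics/t_s.png',cv2.resize(get_image('side')[160:250,270:400],None,fx=6,fy=6))"
```

```text
t 16.98 pos [ 0.5231 -0.0393  0.0181] y [-0.048  0.999  0.   ] z [ 0.145  0.007 -0.989] F [-7.7  0.3 -4.9] w 0.0001 q [-0.11  0.5   0.08  2.18 -0.13  0.32  1.69]
carrier [ 0.03849964 -0.00025726  0.01861455]
```

View pics/t_s.png

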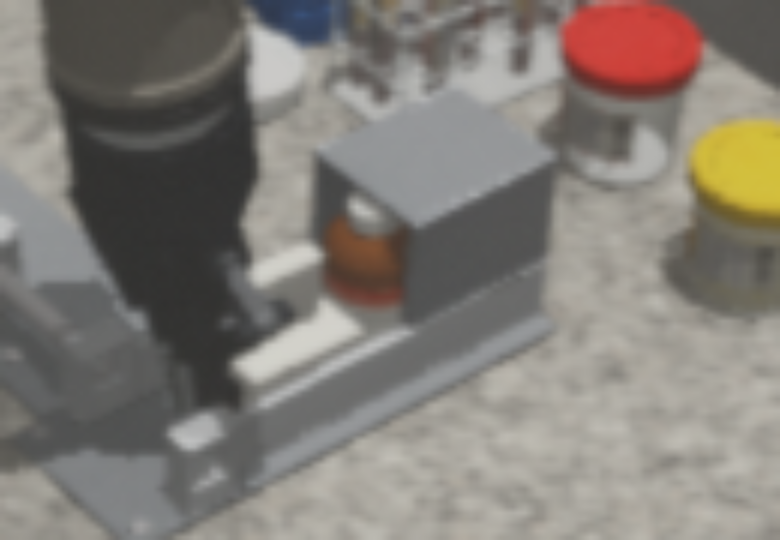

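Request:
{"op": "arm_command", "data": {
  "slide": [
    [-0.15, 0, 0.0],
    [-0.3, 0, 0.0]
  ],
  "turn": [
    [0, 0, 0],
    [0, 0, 0]
  ],
  "claw": [0, 0]
}}

```text
t: 17.2
position: [0.5262, -0.0391, 0.0184]
tool_rot: [0.073, -0.024, 0.997, 0.002]
ft_force: [-8.5, 0.4, -4.5]
width: -0.0002
```

```bash
python3 p.py
```

```text
t 17.2 pos [ 0.5262 -0.0391  0.0184] y [-0.049  0.999  0.   ] z [ 0.145  0.007 -0.989] F [-8.5  0.4 -4.5] w -0.0002 q [-0.11  0.5   0.08  2.17 -0.13  0.33  1.69]
carrier [ 0.04162587 -0.00018813  0.0189252 ]
```

Request:
{"op": "arm_command", "data": {
  "slide": [
    [-0.15, 0, 0.0],
    [-0.3, 0, 0.0],
    [-0.3, 0, 0.0]
  ],
  "turn": [
    [0, 0, 0],
    [0, 0, 0],
    [0, 0, 0]
  ],
  "claw": [0, 0, 0]
}}

```text
t: 17.45
position: [0.5298, -0.0389, 0.0189]
tool_rot: [0.073, -0.024, 0.997, 0.002]
ft_force: [-7.2, -0.2, -3.0]
width: 0.0002
```

Request:
{"op": "arm_command", "data": {
  "slide": [
    [1, 0, -0.15],
    [3, 0, -0.45],
    [5.5, 0, -0.8],
    [5.5, 0, -4],
    [5.5, 0, -8],
    [5.5, 0, -12],
    [5.5, 0, -14]
  ],
  "turn": [
    [0, 0, 0],
    [0, 0, 0],
    [0, 0, 0],
    [0, 0, 0],
    [0, 4, 0],
    [0, 8.4, 0],
    [0, 8.4, 0]
  ],
  "claw": [0, 0, 0, 0, 0, 0.3, 0.7]
}}

```text
t: 18.03
position: [0.4616, -0.0424, 0.1554]
tool_rot: [0.007, -0.024, 1.0, -0.0]
ft_force: [1.8, 0.7, 0.8]
width: 0.0233
```

```bash
python3 - <<'E'
from fit import *
st()
print(goal([*T(V,(52,110,0))[:2],.17],92.8))
c=camera_model('wrist');cv2.imwrite('pics/u_w.png',get_image('wrist'))
for l,z in(('spacer_mid',.04),('bottle_mid',.045)):
    r=finder.tip_of(l,'wrist')
    for x in r[:2]: print(l,x['score'],x['uv'],R.from_euler('z',-V[2]).apply(onz(c,x['uv'],z+V[3])-[V[0],V[1],V[3]]))
E
```

```text
t 18.03 pos [ 0.4616 -0.0424  0.1554] y [-0.049  0.999 -0.   ] z [ 0.015  0.    -1.   ] F [1.8 0.7 0.8] w 0.0233 q [-0.19  0.22  0.17  2.14 -0.05  0.77  1.63]
(array([-7.54, 11.03, -1.36]), array([-0. ,  0.8, -0. ]))
spacer_mid 0.6 [275.1, 322.6] [0.08418004 0.00241016 0.04      ]
```

View pics/u_w.png

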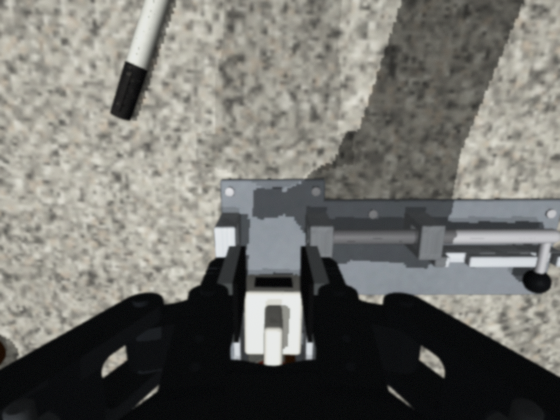

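```bash
python3 - <<'E'
from fit import *
print(goal([*T(V,(52,205,0))[:2],.15],92.8))
E
```

```text
(array([-7.63, 20.53,  0.46]), array([ 0.,  1., -0.]))
```

Request:
{"op": "arm_command", "data": {
  "slide": [
    [-1, 3.5, 0],
    [-2.5, 7.5, 0],
    [-4, 11.5, 0.2],
    [-5.5, 15.5, 0.3],
    [-7, 19, 0.4],
    [-7.6, 20.5, 0.4],
    [-7.6, 20.5, 0.4],
    [-7.6, 20.5, 0.4]
  ],
  "turn": [
    [0, 1, 0],
    [0, 1, 0],
    [0, 1, 0],
    [0, 1, 0],
    [0, 1, 0],
    [0, 1, 0],
    [0, 1, 0],
    [0, 1, 0]
  ],
  "claw": [0.6, 0.6, 0.6, 0.6, 0.6, 0.6, 0.6, 0.6]
}}

```text
t: 18.85
position: [0.5233, 0.1664, 0.1462]
tool_rot: [-0.004, -0.025, 1.0, -0.0]
ft_force: [-0.3, -0.3, -0.2]
width: 0.0513
```

```bash
python3 - <<'E'
from car import *
get_image('wrist');get_image('wrist');st()
snap('v_w',['bolt_knob','shut_notch','far_eye'])
d=pickle.load(open('obs.pkl','rb'))
k=[(o[2],o[3]) for o in d if o[1]=='bolt_knob'];print(tri(k+[(camera_model('side'),(261.8,179.5))]));print(onz(*k[-1],.0285))
from fit import *
print(V,T(V,(52,220,29)))
E
```

```text
t 18.95 pos [0.5233 0.164  0.1467] y [-0.047  0.999 -0.001] z [-0.008 -0.002 -1.   ] F [-0.7 -0.3 -0.1] w 0.0515 q [-0.48  0.37  0.08  1.94 -0.04  0.84  1.24]
bolt_knob [(0.77, [292.2, 202.5]), (0.52, [39.8, 294.5])]
shut_notch [(0.75, [199.1, 177.1])]
far_eye []
(array([0.52709354, 0.17743194, 0.03001666]), [0.9417944449989594, 1.3471051645806997, 3.2554497018413735, 5.253317517887627])
[0.52478451 0.17944785 0.0285    ]
[ 0.48461165 -0.0411929   0.04890685 -0.00049642] [0.52579426 0.18108619 0.02850358]
```

View pics/v_w.png

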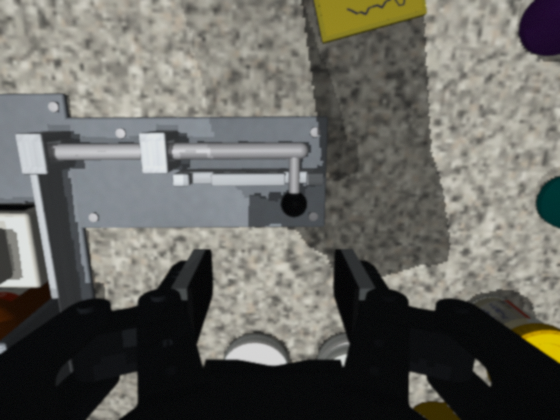

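```bash
python3 - <<'E'
from fit import *
st()
for z in(.07,.0125):print(goal([.5265,.180,z],92.8))
E
```

```text
t 19.15 pos [0.5237 0.1644 0.1476] y [-0.046  0.999 -0.   ] z [-0.007 -0.001 -1.   ] F [-0.3 -0.1  1. ] w 0.0517 q [-0.48  0.37  0.08  1.94 -0.04  0.84  1.24]
(array([-0.4 ,  1.55,  7.75]), array([-0. , -0.4, -0.1]))
(array([-0.44,  1.55, 13.5 ]), array([-0. , -0.4, -0.1]))
```

Request:
{"op": "arm_command", "data": {
  "slide": [
    [-0.4, 1.5, 1],
    [-0.4, 1.5, 4.5],
    [-0.4, 1.5, 7.7],
    [-0.4, 1.5, 10],
    [-0.4, 1.5, 11],
    [-0.4, 1.5, 11],
    [-0.4, 1.5, 11]
  ],
  "turn": [
    [0, -0.4, 0],
    [0, -0.4, 0],
    [0, -0.4, 0],
    [0, -0.4, 0],
    [0, -0.4, 0],
    [0, -0.4, 0],
    [0, -0.4, 0]
  ],
  "claw": [0.6, 0.6, 0.6, 0.6, 0.6, 0.6, 0.6]
}}

```text
t: 19.73
position: [0.5267, 0.1806, 0.038]
tool_rot: [0.0, -0.024, 1.0, -0.0]
ft_force: [0.5, -0.1, 0.4]
width: 0.0513
```

```bash
python3 - <<'E'
from car import *
get_image('wrist');st()
snap('w_w',['bolt_knob'])
d=pickle.load(open('obs.pkl','rb'))
k=[(o[2],o[3]) for o in d if o[1]=='bolt_knob'];print(onz(*k[-1],.0285))
print(goal([.5265,.180,.0125],92.8))
E
```

```text
t 19.78 pos [0.5274 0.181  0.0388] y [-0.048  0.999  0.001] z [ 0.002  0.001 -1.   ] F [ 0.4  1.4 -0.5] w 0.0508 q [-0.49  0.54  0.06  1.98 -0.05  0.61  1.22]
bolt_knob [(0.72, [266.5, 251.2])]
[0.52597268 0.17883557 0.0285    ]
(array([ 0.14, -0.13,  2.67]), array([ 0.1,  0.2, -0.1]))
```

View pics/w_w.png

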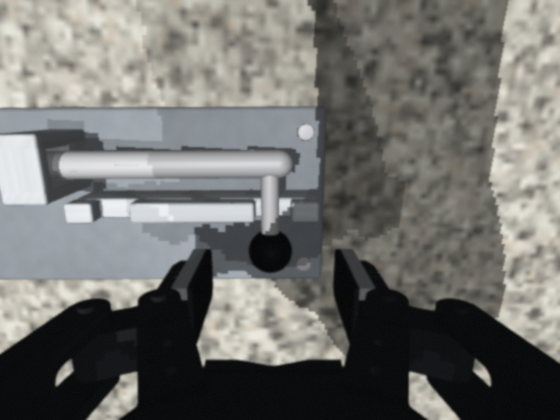

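Request:
{"op": "arm_command", "data": {
  "slide": [
    [0, -0.1, 1.5],
    [0, -0.1, 2.5],
    [0, -0.1, 2.6],
    [0, -0.1, 2.6],
    [0, -0.1, 2.6],
    [0, -0.1, 2.6],
    [0, -0.1, 2.6],
    [0, -0.1, 2.6]
  ],
  "turn": [
    [0, 0, 0],
    [0, 0, 0],
    [0, 0, 0],
    [0, 0, 0],
    [0, 0, 0],
    [0, 0, 0],
    [0, 0, 0],
    [0, 0, 0]
  ],
  "claw": [0.6, 0.6, 0.6, 0.2, 0.1, 0, 0, 0]
}}

```text
t: 20.55
position: [0.5269, 0.1802, 0.0121]
tool_rot: [0.0, -0.024, 1.0, 0.0]
ft_force: [-0.5, -0.3, 1.2]
width: 0.0168
```

```bash
python3 - <<'E'
from fit import *
st();cv2.imwrite('pics/x_w.png',get_image('wrist'))
E
```

```text
t 20.55 pos [0.5269 0.1802 0.0121] y [-0.048  0.999  0.   ] z [ 0.001  0.    -1.   ] F [-0.5 -0.3  1.2] w 0.0168 q [-0.48  0.59  0.05  1.99 -0.06  0.56  1.23]
```

View pics/x_w.png

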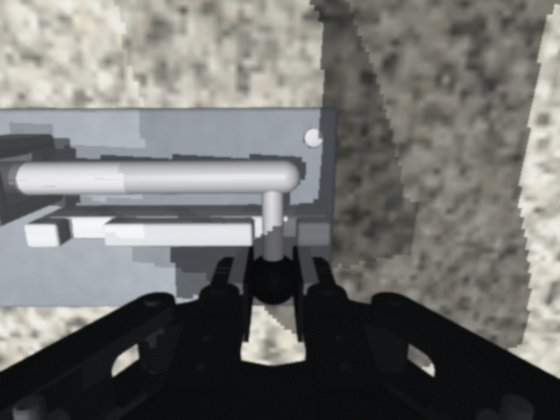

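Request:
{"op": "arm_command", "data": {
  "slide": [
    [0, 0, -0.3],
    [0.05, 0, -0.6],
    [0.12, 0, -1.0],
    [0.25, 0, -1.4],
    [0.42, 0, -1.8],
    [0.5, 0, -2.0],
    [0.5, 0, -2.0]
  ],
  "turn": [
    [0, 0, 0],
    [0, 0, 0],
    [0, 0, 0],
    [0, 0, 0],
    [0, 0, 0],
    [0, 0, 0],
    [0, 0, 0]
  ],
  "claw": [0, 0, 0, 0, 0, 0, 0]
}}

```text
t: 21.18
position: [0.5207, 0.1795, 0.0319]
tool_rot: [-0.0, -0.024, 1.0, -0.0]
ft_force: [-1.8, 1.2, -2.8]
width: 0.0166
```

```bash
python3 - <<'E'
from fit import *
st();cv2.imwrite('pics/y_w.png',get_image('wrist'))
cv2.imwrite('pics/y_s.png',cv2.resize(get_image('side')[140:240,220:340],None,fx=6,fy=6))
E
```

```text
t 21.18 pos [0.5207 0.1795 0.0319] y [-0.048  0.999 -0.   ] z [-0.001 -0.    -1.   ] F [-1.8  1.2 -2.8] w 0.0166 q [-0.49  0.55  0.06  2.   -0.05  0.6   1.22]
```

View pics/y_w.png

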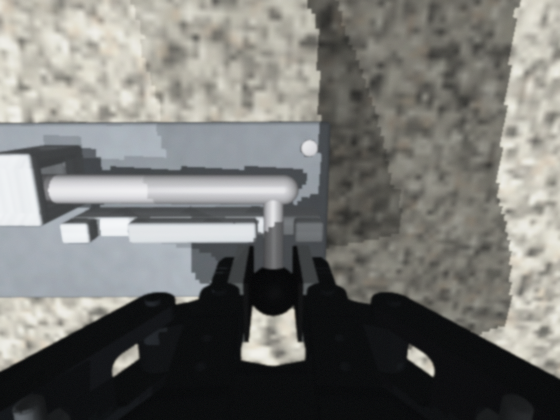

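View pics/y_s.png

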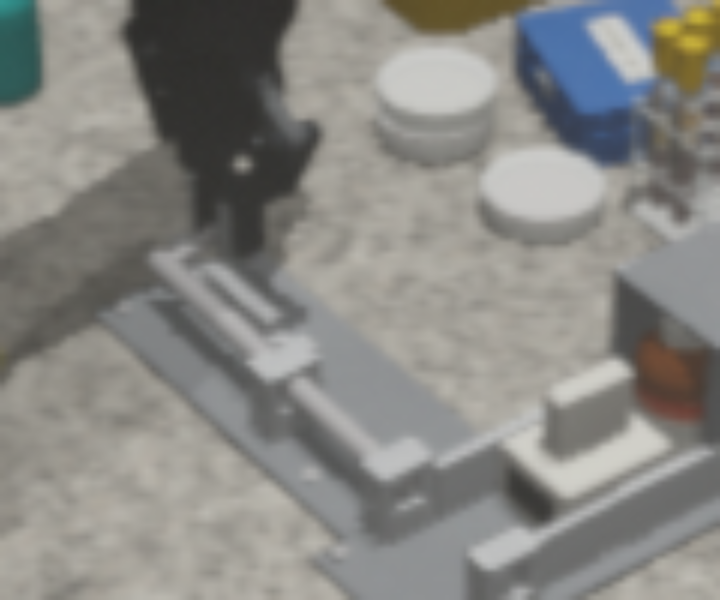

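Request:
{"op": "arm_command", "data": {
  "slide": [
    [0, -0.7, 0],
    [0, -1.7, 0],
    [0, -2.7, 0],
    [0, -3.7, 0],
    [0, -4.7, 0],
    [0, -5.7, 0],
    [0, -6.5, 0],
    [0, -6.5, 0]
  ],
  "turn": [
    [0, 0, 0],
    [0, 0, 0],
    [0, 0, 0],
    [0, 0, 0],
    [0, 0, 0],
    [0, 0, 0],
    [0, 0, 0],
    [0, 0, 0]
  ],
  "claw": [0, 0, 0, 0, 0, 0, 0, 0]
}}

```text
t: 21.95
position: [0.5239, 0.1138, 0.0311]
tool_rot: [-0.001, -0.024, 1.0, -0.0]
ft_force: [-1.2, 1.2, -4.7]
width: 0.0161
```

```bash
python3 - <<'E'
from fit import *
st();cv2.imwrite('pics/z_w.png',get_image('wrist'))
print('carrier',R.from_euler('z',-V[2]).apply(ctrl.sense()['position']-[V[0],V[1],V[3]]))
E
```

```text
t 21.95 pos [0.5239 0.1138 0.0311] y [-0.047  0.999 -0.   ] z [-0.001 -0.    -1.   ] F [-1.2  1.2 -4.7] w 0.0161 q [-0.37  0.53  0.05  2.03 -0.05  0.58  1.33]
carrier [0.04669283 0.1532979  0.03152669]
```

View pics/z_w.png

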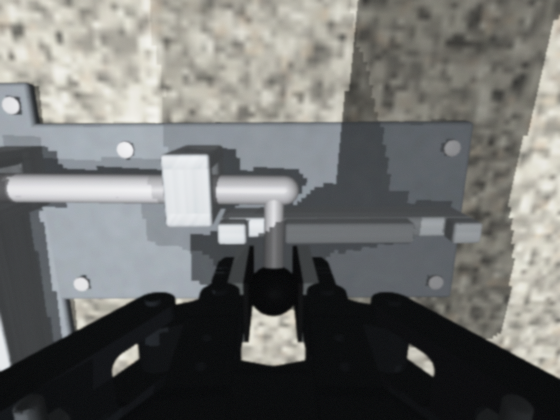

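Request:
{"op": "arm_command", "data": {
  "slide": [
    [0, -0.3, 0],
    [0, -0.35, 0],
    [0, -0.35, 0],
    [-0.1, -0.35, 0.3]
  ],
  "turn": [
    [0, 0, 0],
    [0, 0, 0],
    [0, 0, 0],
    [0, 0, 0]
  ],
  "claw": [0, 0, 0, 0]
}}

```text
t: 22.33
position: [0.5247, 0.1127, 0.0285]
tool_rot: [-0.001, -0.025, 1.0, 0.0]
ft_force: [-4.8, 2.7, -1.0]
width: 0.0165
```

```bash
python3 - <<'E'
from fit import *
st();cv2.imwrite('pics/za_w.png',get_image('wrist'))
print('carrier',R.from_euler('z',-V[2]).apply(ctrl.sense()['position']-[V[0],V[1],V[3]]))
E
```

```text
t 22.33 pos [0.5247 0.1127 0.0285] y [-0.05   0.999  0.001] z [-0.002  0.001 -1.   ] F [-4.8  2.7 -1. ] w 0.0165 q [-0.37  0.54  0.05  2.03 -0.05  0.57  1.34]
carrier [0.04764718 0.1517227  0.02842143]
```

View pics/za_w.png

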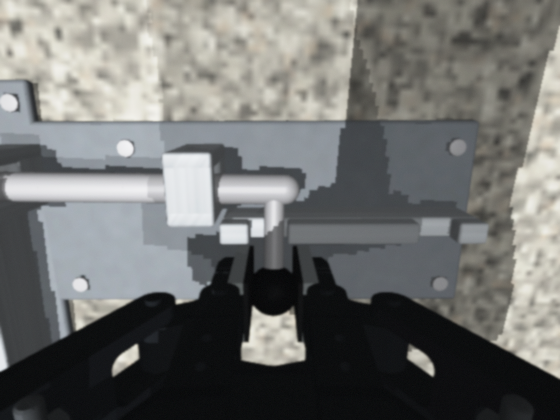

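Request:
{"op": "arm_command", "data": {
  "slide": [
    [-0.15, -0.05, 0.4],
    [-0.25, -0.1, 0.8],
    [-0.35, -0.1, 1.2],
    [-0.4, -0.1, 1.5],
    [-0.4, -0.1, 1.5]
  ],
  "turn": [
    [0, 0, 0],
    [0, 0, 0],
    [0, 0, 0],
    [0, 0, 0],
    [0, 0, 0]
  ],
  "claw": [0, 0, 0, 0, 0]
}}

```text
t: 22.8
position: [0.5308, 0.111, 0.0141]
tool_rot: [0.001, -0.024, 1.0, 0.0]
ft_force: [-2.1, 2.7, 6.0]
width: 0.0167
```

```bash
python3 - <<'E'
from fit import *
st();cv2.imwrite('pics/zb_w.png',get_image('wrist'))
print('carrier',R.from_euler('z',-V[2]).apply(ctrl.sense()['position']-[V[0],V[1],V[3]]))
E
```

```text
t 22.8 pos [0.5308 0.111  0.0141] y [-0.047  0.999  0.001] z [ 0.001  0.001 -1.   ] F [-2.1  2.7  6. ] w 0.0167 q [-0.36  0.57  0.05  2.03 -0.05  0.55  1.35]
carrier [0.05355586 0.15010229 0.014682  ]
```

View pics/zb_w.png

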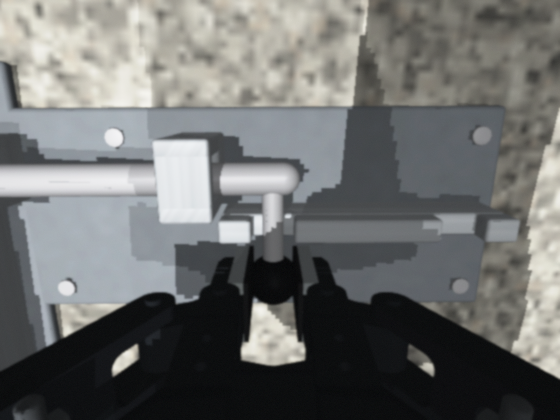

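Request:
{"op": "arm_command", "data": {
  "slide": [
    [0, 0, 0],
    [0, 0, 0],
    [0, 0, 0],
    [0, 0, -0.5],
    [0, 0, -3],
    [0, 0, -7],
    [0, 0, -11],
    [0, 0, -13]
  ],
  "turn": [
    [0, 0, 0],
    [0, 0, 0],
    [0, 0, 0],
    [0, 0, 0],
    [0, 0, 0],
    [0, 0, 0],
    [0, 0, 0],
    [0, 0, 0]
  ],
  "claw": [0.6, 0.6, 0.6, 0.6, 0.6, 0.6, 0.6, 0.6]
}}

```text
t: 23.52
position: [0.5318, 0.1108, 0.1482]
tool_rot: [0.003, -0.024, 1.0, 0.001]
ft_force: [0.4, 0.4, -0.4]
width: 0.0512
```

```bash
python3 - <<'E'
from fit import *
get_image('wrist');st()
C0=lambda p:R.from_euler('z',-V[2]).apply(p-[V[0],V[1],V[3]]).round(4)
c=camera_model('wrist');cv2.imwrite('pics/zc_w.png',get_image('wrist'))
k=finder.tip_of('bolt_knob','wrist')[0];print(k['score'],k['uv'],C0(onz(c,k['uv'],.0285)))
cs=camera_model('side');cv2.imwrite('pics/zc_s.png',cv2.resize(get_image('side')[140:260,220:380],None,fx=5,fy=5))
ks=finder.tip_of('bolt_knob','side')
for x in ks[:2]:
    p,e=tri([(c,k['uv']),(cs,x['uv'])]);print(x['score'],x['uv'],C0(p),e)
for l,z in(('spacer_mid',.04),('bottle_mid',.045)):
    for n,cc in(('side',cs),('wrist',c)):
        for x in finder.tip_of(l,n)[:3]: print(l,n,x['score'],C0(onz(cc,x['uv'],z+V[3])))
E
```

```text
t 23.57 pos [0.5335 0.1112 0.1507] y [-0.048  0.999  0.003] z [ 0.01   0.003 -1.   ] F [0.2 0.8 2.5] w 0.051 q [-0.38  0.35  0.08  1.96 -0.04  0.82  1.33]
0.74 [271.6, 191.7] [0.0533 0.1504 0.029 ]
0.52 [275.2, 190.8] [0.055  0.1494 0.0313] [2.369440702369908, 2.369440702369983]
spacer_mid side 0.74 [0.0967 0.001  0.04  ]
spacer_mid side 0.37 [-0.0382 -0.0409  0.04  ]
spacer_mid wrist 0.92 [0.0851 0.0033 0.04  ]
spacer_mid wrist 0.2 [0.0304 0.1505 0.04  ]
bottle_mid side 0.9 [-0.0883  0.3931  0.045 ]
bottle_mid side 0.85 [0.0423 0.4147 0.045 ]
bottle_mid side 0.5 [ 0.1344 -0.0097  0.045 ]
bottle_mid wrist 0.88 [ 0.1406 -0.002   0.045 ]
```

View pics/zc_w.png

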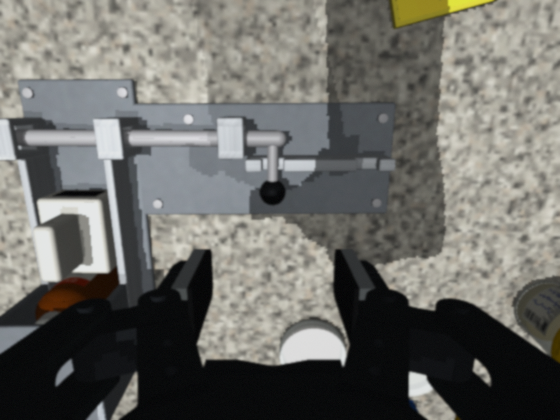

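View pics/zc_s.png

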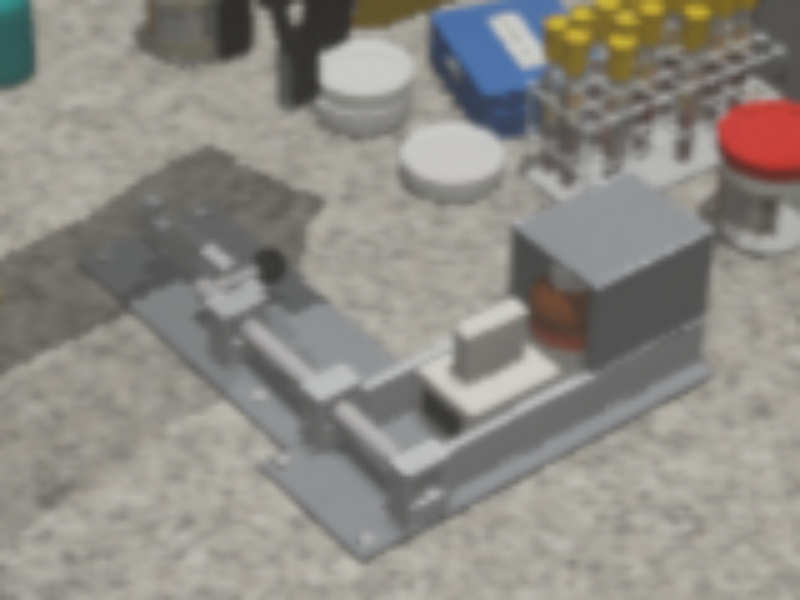

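```bash
python3 - <<'E'
from plant import job
print(job.sign_off())
E
```

```text
the job is handed in; nothing more can be done
None
```

The carrier is packed and bolted, and the job was handed in at about 24 s of the 72 s allowed. The bottle went in first, then the spacer. Both were pushed under the hood, and the bolt was slid shut with its knob in the second notch.

**Push:** The backstop was felt near carrier x = 152 mm. On first contact the spacer dug in, with 20–22 N and no movement. I backed off, tilted the tool so the fingertips led and eased its downward load. The pair then slid about 7–8 mm further at a steady 8 N, which matches the backstop's stiffness. This is how far I estimate the backstop gave. The joint itself can't be seen, so I couldn't check it directly.

**Last checks (carrier frame, from the cameras):**

| Item | Measured | Wanted |
|---|---|---|
| Bottle axis | x ≈ 134–141 mm | 105–170 mm |
| Bottle, off the lane's middle | 2 mm (wrist), 10 mm (side) | within 14 mm |
| Spacer centre | x ≈ 85 mm (wrist), 97 mm (side) | 48–115 mm |
| Spacer, off the lane's middle | 1–3 mm | within 14 mm |
| Knob | y ≈ 150 mm, z ≈ 31 mm | y near 150 mm, z below 36 mm |
| Bolt tip, worked out from the knob | y ≈ −40 mm | below −32 mm |

The wrist and side views disagreed by up to 12 mm on the spacer and 8 mm on the bottle. I trusted the wrist view because it is closer and agrees with the push distance. Either view puts everything within limits.

Both pieces look upright in the last pictures, and the gripper was clear of everything. I never touched the stain bottle, cup, marker or note pad, but I did not re-measure where they stand.

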